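# Load the inclined drill jig: packing collar, cam, leaf shut

### The job

Load the sloping drill jig for the next cam: put the round packing collar on the jig's flatted post and then the cam on top of it, turning each so that the flat in its bore meets the flat of the post and it slides fully home. Then swing the drill leaf down flat on the cam, and leave it shut with everything released.

Things in the scene. Friction and masses are not known exactly. Their poses are not given: they have to be found in the camera images.
- collar: Steel packing collar lying flat: disc 56 mm across, 16 mm thick, two spanner flats 48 mm apart (facing its +y, -y), a wedge notch in the rim on its -x side. D-bore right through: 26.4 mm diameter, its flat on the notch (-x) side, 9.2 mm from the centre. About 0.2 kg. Origin: bore centre at the underside; z up through the bore.
- cam: Steel cam lying flat, 14 mm thick: round nose reaching 37 mm from the bore centre to its -x, 22 mm to +x; parallel flanks 44 mm apart (facing +y, -y, from x = -12 to 0 mm). D-bore as in the collar: 26.4 mm diameter, flat on the nose (-x) side, 9.2 mm from the centre. About 0.15 kg. Origin: bore centre at the underside; z up through the bore.
- bed: Fixed sloping bed of the jig, 110 mm wide. Origin: centre of the seat, a 38 mm round boss 10 mm proud of the bed. z runs along the post, 30 degrees from vertical, leaning to the jig's low front; x up the slope to the hinge; y across. A part that is home has axes parallel to these (nose, notch down the slope): the collar with its origin here, the cam's at z = 16 mm, on the collar.
- post_top (a point): On the post's axis at the top of its D part, 26 mm above the seat along the bed's z; axes as the bed's. The post is a D of 24 mm diameter, its flat on the -x side (down the slope), 8 mm from the axis; full section up to 23 mm above the seat, then a 3 mm bevel. A thin stud, 11 mm in diameter, goes on 12 mm above this point.
- leaf (a joint): Drill leaf, a steel plate hinged at the top of the slope: 0 rad is shut (parallel to the bed, underside 30 mm above the seat, just lying on a cam that is home); grows as it swings up and back, to 2.1 rad. It starts open, 1.8 to 2.05 rad. Stiff hinge (0.28 N m of friction, leaf 0.25 kg): the leaf stays where it is left and must be pushed right down.
- leaf_hinge (a point): Middle of the leaf's hinge axis, which runs along the bed's y; fixed at x = 81, z = 34.5 mm in the bed's frame; axes as the bed's. Two hinge ears beside it, between 28 and 42 mm to either side, stand up to z = 43 mm in the bed's frame. The jig's base plate on the bench is 180 x 160 mm; the seat lies 72 mm above the bench, the upper end of the bed about 110 mm.
- leaf_knob (a point): Centre of the black 24 mm ball knob at the leaf's free end, 151 mm from the hinge axis on the leaf's mid-plane, on a 9 mm rod; moves with the leaf: in the bed's frame it lies at hinge + 151 mm x (-cos q, 0, sin q), q the leaf's joint. The plate is 50 mm wide, 9 mm thick, ends 119 mm from the axis and carries a small drill bush.
Not all that is in view belongs to the job. Leave any blue or brown look-alike of the cam alone.

How it is judged:
On the way, in this order (a step that is already met when the one before it is completed fails the run):
1. the collar is home on the seat, its flat on the post's flat (z of collar in the frame of bed between -0.003 and 0.003 m and distance between collar and bed below 0.004 m and angle between the x axis of collar and the x axis of bed, either way round below 0.2 rad), for 0.2 s.
2. the cam is home on the collar, its flat on the post's flat (z of cam in the frame of bed between 0.013 and 0.019 m and distance between cam and collar below 0.0195 m and distance between collar and bed below 0.004 m and angle between the x axis of cam and the x axis of bed, either way round below 0.2 rad), for 0.2 s.
At the end, for the whole second after the job is handed in: The collar sits on the seat (origin within 4 mm of the seat's centre, turned within 0.2 rad), the cam lies on it (its underside 13 to 19 mm above the seat along the post, turned within 0.2 rad, both flat within 0.06 rad), the leaf is shut to within 0.06 rad, and all is at rest and released (all of step 2 and angle between the x axis of collar and the x axis of bed, either way round below 0.2 rad and angle between the z axis of each of collar, cam and the z axis of bed, either way round below 0.06 rad and value of joint leaf below 0.06 rad and linear speed of each of collar, cam below 0.02 m/s); the robot touches nothing.
It also fails if it takes over 72 s, if anything falls off the work surface, if the arm or the gripper's body presses on something with over 40 N, if the wrist force passes 120 N, or if a joint passes its speed limit or range.

### The arm

A 7-joint arm with a two-finger parallel gripper is mounted at the origin on a cart in front of the work surface, level with it; the furniture and walls round the work are solid. World frame = base frame: x ahead of the robot, y to its left, z up, the work surface at z = 0. Lengths are in m, angles in rad, forces in N, time in s.
With the tool pointing down it reaches from about 0.4 to 0.85 m from the base axis. Payload 10.4 kg.
Tool frame: the origin (TCP) lies midway between the tips of the shut fingers; the grasp point (between the pads) lies 19 mm behind it (ctrl.grasp_offset is the distance from the TCP to the grasp point, in m); z points along the fingers, y is the line along which they close (so a half turn about z gives the same grasp; the last joint's range is limited). The gripper opens to 85 mm and grips with 20 to 120 N. Pads are 22 mm wide; open, the fingers measure 114 mm over their backs; the gripper's body (76 mm by 85 mm) begins 54 mm behind the grasp point. The pads swing forward as they close: fully open they stand 13 mm farther back than shut.
Start: joints at [-1.215, 0.332, -0.065, 1.46, 0.022, 1.35, -0.088], TCP at [0.231, 0.581, 0.231] pointing down, gripper open.
Joint ranges: [-2.6, 2.6], [-0.5, 2.12], [-1.47, 1.34], [0.16, 2.42], [-1.27, 4.41], [0.06, 2.06], [-2.6, 2.6]. Speed limits (rad/s): [2.22, 2.22, 2.79, 2.79, 3.14, 3.14, 3.14].

### API

Orientations are given as a unit quaternion [w, x, y, z].
In Python, from bench import ctrl gives the robot as it stands.
- The arm moves only by the tool play_rows, never from a script. Its arguments are lists of equal length, an entry for each row: "delta_pos": the shift along the tool's x, y, z in mm, a list of three; "rotation": the turn, a rotation vector about the tool's x, y, z in rad, a list of three; "hand": the gripper's target within -1 to 1 (fully open at 1, half-way at 0, shut at -1). A call has exactly 5 rows; each row shifts and turns the commanded pose from where the row before left it, along the tool's axes as they then stand; what a row does not reach is not made up. A row lasts 1/12 s, in which the tool goes at most 41.7 mm and 7.16 degrees, less where a joint would pass 70% of its speed; a pose out of reach is approached as far as the arm can. A call with a gripper value outside its range is refused whole. The fingers move at their own pace and stop on an object; "squeeze" is the grip in N (left out, the last holds). Time passes only in rows, so rows that do not move let the fingers close, or fill a call up. It gives the time, the measured TCP pose, the force, the opening and the grip force at its end, in the units of the state.
- ctrl.sense(): the state, without advancing time (a new reading comes with each control period).
- ctrl.get_image(name): name is "side" or "top"; returns a dict with "img" (384x512x3 uint8, blue, green, red), "vfov" (degrees; the focal length in pixels is half the picture's height over the tangent of half this angle, whatever the lens; pixels are square), "cx", "cy" (the principal point, pixels), "k1" (the pictures are not rectified: a ray, as slopes to the right and down, at radius r is drawn at 1 + k1 r^2 times it, then the intrinsics apply), "rvec" (rotation vector, rad) and "tvec" (3), from world to camera coordinates, as OpenCV has them. Camera axes: x right, y down, z forward; pixel columns grow to the right and rows downward; lengths in m; the calibration is good to about 2 mm. A picture is of the moment at which its call begins. There is no depth.
- ctrl.close_job(): hands the job in; it is judged then, once.
The state is a dict: "t": time; "joint_pos": joint angles; "qd": joint speeds; "tau": joint torques, N m; "eef_pos": TCP position; "tcp_rot": TCP orientation; "ft_force": force on the tool from outside, world axes, zero at the start; "torque": the same for the moment, N m; "gripper_width": finger opening in m; "grip_force": force on a finger pad.
Only numpy, scipy, OpenCV 4.12 (cv2) and the standard library are available. Lean on these libraries where they do the work, as an engineer would, in place of code of your own. Each camera call takes 0.05 s, during which the arm holds its last target. There are 200 camera calls.

## Working session

There is one attempt and no reset: what is moved stays moved. The work goes in short steps, Python scripts to look and compute and a tool call to move; the robot and the scene stay as the last step left them, time stands still between calls to the robot, and variables do not carry over. Pictures are saved under pics/ and viewed, at most 10 in all, crops included, and the job is handed in when it is done.

Besides the shell and the picture viewer there is one more tool, called as a command line: name --argument value ..., lists and objects as JSON in quotes. play_rows: Moves the arm, as the interface text tells. Its arguments: {"type":"object","properties":{"delta_pos":{"type":"array","items":{"type":"array","items":{"type":"number"}}},"rotation":{"type":"array","items":{"type":"array","items":{"type":"number"}}},"hand":{"type":"array","items":{"type":"number"}},"squeeze":{"type":"number"}},"required":["delta_pos","rotation","hand"]}

```bash
mkdir -p pics; ls
cat > h.py <<'E'
import numpy as np, cv2
from scipy.spatial.transform import Rotation as R
from bench import ctrl
def cam(n):
    d=ctrl.get_image(n); d['R']=cv2.Rodrigues(np.array(d['rvec'],float))[0]; d['t']=np.array(d['tvec'],float).ravel()
    d['f']=d['img'].shape[0]/2/np.tan(np.radians(d['vfov'])/2); d['img']=np.ascontiguousarray(d['img']); return d
def ray(d,px):
    px=np.atleast_2d(np.array(px,float)); m=(px-[d['cx'],d['cy']])/d['f']; u=m.copy()
    for _ in range(20): u=m/(1+d['k1']*(u**2).sum(1,keepdims=True))
    v=np.c_[u,np.ones(len(u))]@d['R']; return -d['R'].T@d['t'], v/np.linalg.norm(v,axis=1,keepdims=True)
def onz(d,px,z,n=(0,0,1),p0=None):
    c,v=ray(d,px); n=np.array(n,float); p0=np.array([0,0,z]) if p0 is None else p0
    return c+v*(((p0-c)@n)/(v@n))[:,None]
def proj(d,P):
    q=np.atleast_2d(P)@d['R'].T+d['t']; u=q[:,:2]/q[:,2:]; u=u*(1+d['k1']*(u**2).sum(1,keepdims=True))
    return u*d['f']+[d['cx'],d['cy']]
def tri(ds,pxs):
    A=np.zeros((3,3));b=np.zeros(3)
    for d,p in zip(ds,pxs):
        c,v=ray(d,p);v=v[0];M=np.eye(3)-np.outer(v,v);A+=M;b+=M@c
    return np.linalg.solve(A,b)
E
python3 - <<'E'
from h import *
ims=[]
for n in("top","side"):
    d=cam(n); cv2.imwrite(f"pics/{n}0.png",cv2.resize(d['img'],(800,600),interpolation=cv2.INTER_CUBIC)); print(n,d['f'],d['cx'],d['cy'],d['k1'],-d['R'].T@d['t'],d['R'][2])
print(ctrl.sense())
E
```

```text
pics
top 459.6297702799573 253.8884391191369 192.03869442610772 -0.042882195988856925 [0.40309671 0.15183578 1.62249086] [ 0.08512856 -0.00538108 -0.99635544]
side 417.9525072331288 256.04978074862174 185.19597275733992 -0.11761252793060467 [-0.15720861 -1.05583789  1.14436781] [ 0.39822357  0.69645759 -0.59696299]
{'t': 0.1, 'joint_pos': array([-1.2145798 ,  0.33280383, -0.06466717,  1.46087054,  0.02160318,
        1.34989586, -0.08848266]), 'qd': array([ 0.00045067, -0.00117233, -0.00137705, -0.00297025, -0.00076122,
       -0.00117427, -0.00077036]), 'tau': array([ 1.27570744e-03, -6.26741552e+01,  4.92280105e-02, -3.92435861e+01,
        1.64790539e-02,  6.98310017e-03,  1.13899247e-05]), 'eef_pos': array([0.23103485, 0.58036451, 0.23059213]), 'tcp_rot': array([-8.50491986e-05,  1.88274549e-01,  9.82116227e-01, -6.35511043e-04]), 'ft_force': array([ 0.50856049, -0.5321222 , -0.23761343]), 'torque': array([ 0.03582142,  0.00251257, -0.00858498]), 'grip_force': 0.0, 'gripper_width': 0.08522938058029246}
```

View pics/top0.png

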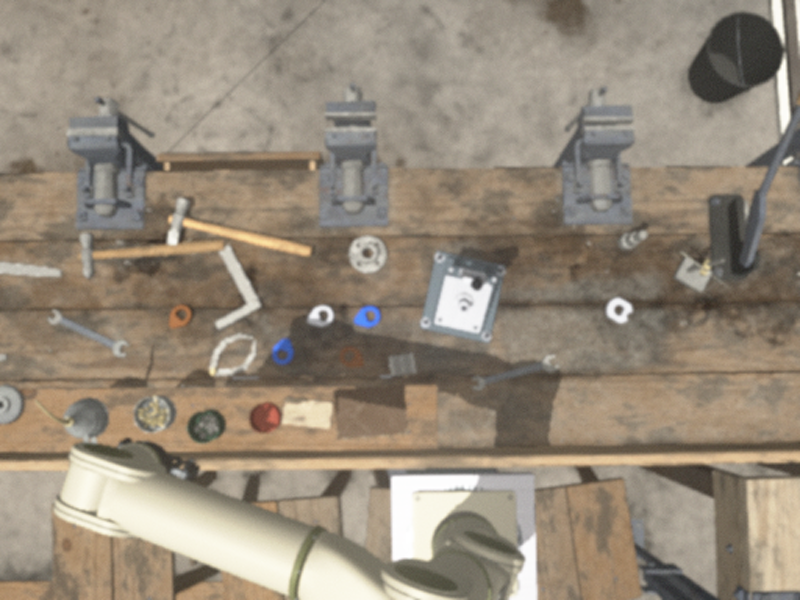

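View pics/side0.png

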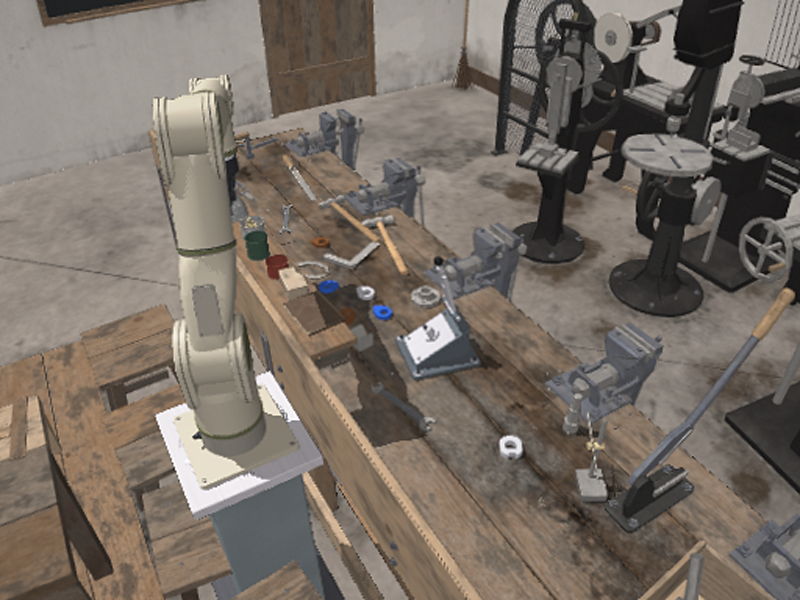

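The top view shows the collar at about (619,310), the steel cam at (321,317), and the jig at (463,297) with its knob at (477,283), all in 800x600 pixels. The jig slopes down towards the picture's bottom. In the side view the collar is at (511,447), the cam at (366,293) and the jig at (437,340).

Run:
```python
from h import *
t=cam("top");s=cam("side");np.save('t.npy',t,allow_pickle=True);np.save('s.npy',s,allow_pickle=True)
def crop(d,c,w,h,k):
    x,y=int(c[0]*.64-w/2),int(c[1]*.64-h/2); print(x,y,k); return cv2.resize(d['img'][y:y+h,x:x+w],None,fx=k,fy=k,interpolation=cv2.INTER_CUBIC)
a=crop(t,(463,297),66,66,6);b=crop(s,(440,325),66,66,6)
c=np.hstack([crop(t,(619,310),32,32,6),crop(t,(321,317),32,32,6),crop(s,(511,447),32,32,6),crop(s,(366,293),32,32,6)])
o=np.vstack([np.hstack([a,b]),np.hstack([c,np.zeros((192,24,3),np.uint8)])]) 
print(o.shape);cv2.imwrite("pics/z1.png",o)
```

```text
263 157 6
248 175 6
380 182 6
189 186 6
311 270 6
218 171 6
(588, 792, 3)
```

View pics/z1.png

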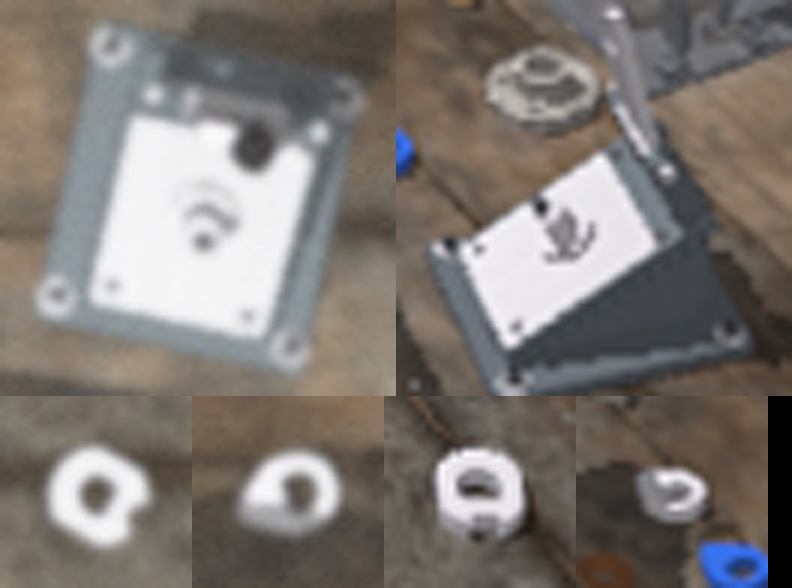

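The crops show the white bed face with its dark stud tip: about (204,242) in the top crop and (541,207) in the side crop. The collar's notch points lower-right in the top view, and the cam's nose points left. Next I'll measure the poses.

```bash
cat > m.py <<'E'
from h import *
from scipy.optimize import least_squares
t=np.load('t.npy',allow_pickle=True).item();s=np.load('s.npy',allow_pickle=True).item()
def bright(d,c,r,th,dark=False):   # largest bright grey blob near c
    im=d['img'].astype(int);g=im.mean(2);sat=im.max(2)-im.min(2)
    m=((g>th)&(sat<40)).astype(np.uint8);k=np.zeros_like(m);k[c[1]-r:c[1]+r,c[0]-r:c[0]+r]=1;m*=k
    cs=cv2.findContours(m,cv2.RETR_CCOMP,cv2.CHAIN_APPROX_NONE)[0]
    return max(cs,key=cv2.contourArea)
def cen(c):
    M=cv2.moments(c);return np.array([M['m10'],M['m01']])/M['m00']
def darkcen(d,x0,y0,x1,y1,th):
    g=d['img'][y0:y1,x0:x1].astype(float).mean(2);w=np.clip(th-g,0,None);Y,X=np.mgrid[y0:y1,x0:x1]
    return np.array([(w*X).sum(),(w*Y).sum()])/w.sum()
E
python3 - <<'E'
from m import *
for n,d,c in(("top",t,(297,192)),("side",s,(282,217))):
    k=bright(d,c,28,190); q=cv2.approxPolyDP(cv2.convexHull(k),4,True)[:,0]; print(n,'bed',cv2.contourArea(k),q.tolist())
for n,d,c in(("top",t,(396,198)),("side",s,(327,286)),):
    k=bright(d,c,15,165); print(n,'collar',cv2.contourArea(k),cen(k)); print(' on z8',onz(d,cen(k),.008))
for n,d,c in(("top",t,(205,202)),("side",s,(234,187))):
    for th in(120,150,180):
        k=bright(d,c,13,th); print(n,'cam',th,cv2.contourArea(k),cen(k),onz(d,cen(k),.007))
# bores
print('collar bore top',darkcen(t,391,193,402,204,170),'cam bore',darkcen(t,233-0,0,1,1,1) if 0 else darkcen(t,234-30,196,214,208,160))
st=darkcen(t,293,193,301,201,150);ss=darkcen(s,268,205,277,213,120);print('stud',st,ss,tri([t,s],[st,ss]),onz(t,st,.1049),onz(s,ss,.1049))
kt=darkcen(t,300,174,311,187,80);ks=darkcen(s,275,162,287,176,70);print('knob',kt,ks,tri([t,s],[kt,ks]))
g=lambda d,x0,y0,x1,y1:print(d['img'][y0:y1,x0:x1].mean(2).astype(int))
g(t,385,188,408,210);g(t,194,192,216,212)
g(t,292,190,304,203);g(s,266,202,280,216);g(t,298,172,313,188);g(s,273,160,289,178)
E
```

```text
top bed 899.5 [[286, 176], [314, 183], [306, 212], [278, 206]]
side bed 483.5 [[282, 201], [290, 216], [266, 232], [259, 216]]
top collar 178.0 [395.57022472 198.20318352]
 on z8 [[ 0.51389362 -0.35829904  0.008     ]]
side collar 127.0 [326.41338583 284.59973753]
 on z8 [[ 0.5177473  -0.35554432  0.008     ]]
top cam 120 169.0 [205.1183432  201.51873767] [[0.50941398 0.31520989 0.007     ]]
top cam 150 142.0 [205.26173709 201.20657277] [[0.51051024 0.31470251 0.007     ]]
top cam 180 61.0 [204.92076503 200.05191257] [[0.51459807 0.31589601 0.007     ]]
side cam 120 63.5 [233.81364829 186.70866142] [[0.50939382 0.31372054 0.007     ]]
side cam 150 20.0 [235.31666667 185.48333333] [[0.51962418 0.31839636 0.007     ]]
side cam 180 7.5 [235.64444444 185.86666667] [[0.51952593 0.31503556 0.007     ]]
collar bore top [395.61998467 197.93764375] cam bore [208.72706235 202.22052818]
stud [296.5 197. ] [270.70041841 207.32301255] [0.51373686 0.00313695 0.10419582] [[0.51478728 0.0026351  0.1049    ]] [[0.51210408 0.00283982 0.1049    ]]
knob [305.27694859 180.3681592 ] [280.23553565 166.9204
[... 7046 characters left out ...]
  21  60  82  75  76  92 107]
 [106 105 109 124 103  34  21  23  21  22  73  93  78  73  72  89]
 [111 114 114 118 105  75  54  33  34  57  78  83  86  98 105  99]
 [104 115 120 120 108  99 136 132  90 107 102  89 111 148 163 150]
 [100 109 112 112 102  85 181 213 147 136 108 103 136 161 171 161]
 [101 107  98  87  99 108 143 175 159 137 123 114 130 158 172 161]
 [110 117 111  94  84  83  93 113 127 139 141 121 101 136 160 154]
 [112 118 119 113  98  84  83 104 124 133 131 110  99 104 120 133]
 [108 111 117 118 113 109 108 111 117 119 126 118 101  96 101 103]
 [ 96 105 110 115 117 115 109 113 119 128 160 172 135  90 100 104]
 [ 90  97 104 107 115 114 111 114 117 137 198 225 173  96  85  97]]
```

Run:
```python
from m import *
def edges(d,rows,c0,lo,hi,th=170):
    g=d['img'].mean(2);L=[];Rr=[]
    for r in rows:
        cc=int(round(c0(r)))
        row=g[r]
        x=cc-8
        while row[x]>th:x-=1
        L.append((x+(th-row[x])/(row[x+1]-row[x]),r))
        x=cc+8
        while row[x]>th:x+=1
        Rr.append((x-(th-row[x])/(row[x-1]-row[x]),r))
    return np.array(L),np.array(Rr)
L,Rr=edges(t,range(186,205),lambda r:297-(r-192)*.22,0,0)
S=np.array([296.5,197.0]);SS=np.array([271.6,209.1])
stud=tri([t,s],[S,SS]);print('stud',stud,onz(t,S,.1035),onz(s,SS,.1035))
knob=tri([t,s],[[305.0,180.7],[280.3,166.9]]);print('knob',knob)
b=np.array([[281.3,164.5],[321,173.2],[272.5,206.3],[311.3,214.8]]);B=onz(t,b,.012)
print(B,B.mean(0)); 
for i,j in((2,0),(3,1),(1,0),(3,2)):v=B[j]-B[i];print('bolt',np.linalg.norm(v),np.degrees(np.arctan2(v[1],v[0])))
yaw=-.22
for it in range(6):
    Rb=R.from_euler('z',yaw).as_matrix()@R.from_euler('y',-np.pi/6).as_matrix()
    o=np.array([*(stud-.037*Rb[:,2])[:2],.072])
    p0=o-.010*Rb[:,2]
    pl,pr=[(onz(t,e,0,Rb[:,2],p0)-o)@Rb for e in(L,Rr)]
    fl=np.polyfit(pl[:,0],pl[:,1],1);fr=np.polyfit(pr[:,0],pr[:,1],1)
    yaw+=(fl[0]+fr[0])/2
print('yaw deg',np.degrees(yaw),fl,fr,'res',np.std(pl[:,1]-np.polyval(fl,pl[:,0])),'o',o, 'o from stud',stud-.037*Rb[:,2])
k=(knob-o)@Rb;print('knob bed',k,'hinge rel',k-[.081,0,.0345],np.linalg.norm((k-[.081,0,.0345])[[0,2]]),'q',np.arctan2(k[2]-.0345,-(k[0]-.081)))
print('stud bed',(stud-o)@Rb); print('basecentre bed',(B.mean(0)-o)@R.from_euler('z',yaw).as_matrix())
# part bores / angles, top view
def mom(d,x0,y0,x1,y1,lo,hi,seed):
    g=d['img'].mean(2); m=(g<hi).astype(np.uint8); n,l,st,ce=cv2.connectedComponentsWithStats(m,connectivity=4)
    k=l==l[seed[1],seed[0]]; k=cv2.dilate(k.astype(np.uint8),np.ones((3,3)))>0
    w=np.where(k,np.clip(hi+40-g,0,None),0);Y,X=np.mgrid[:g.shape[0],:g.shape[1]];return np.array([(w*X).sum(),(w*Y).sum()])/w.sum(),st[l[seed[1],seed[0]],4]
for nm,seed,z in(('collar',(396,198),.016),('cam',(206+0,202),.014)):
    for hi in(140,150):
        c,a=mom(t,0,0,0,0,0,hi,seed);print(nm,'bore',c,a,onz(t,c,z),onz(t,c,z/2))
k=bright(t,(396,198),15,165);c=cen(k);df=cv2.convexityDefects(k,cv2.convexHull(k,returnPoints=False))
d=max(df[:,0],key=lambda e:e[3]);n=k[d[2],0];P=onz(t,[c,n],.016);v=P[1]-P[0];print('notch px',n,d[3]/256,'dir deg',np.degrees(np.arctan2(v[1],v[0])))
k=bright(t,(205,202),13,120);P=onz(t,k[:,0].astype(float),.014)
e=np.linalg.norm(P-P.mean(0),axis=1);print('cam far pts',k[np.argsort(-e)[:4],0].tolist()); 
(cx,rad)=cv2.minEnclosingCircle(k); print(cx,rad); print('rect',cv2.minAreaRect(k))
```

```text
stud [0.51554178 0.0016625  0.09523657] [[0.51489032 0.00249746 0.1035    ]] [[ 0.51028884 -0.00668337  0.1035    ]]
knob [ 0.54810232 -0.00483489  0.28656226]
[[ 0.63743436  0.04513325  0.012     ]
 [ 0.6050514  -0.09480793  0.012     ]
 [ 0.48980072  0.07838713  0.012     ]
 [ 0.45849455 -0.05730217  0.012     ]] [ 0.54769526 -0.00714743  0.012     ]
bolt 0.1513324544318857 -12.69379799011342
bolt 0.15127984103969205 -14.354641783849832
bolt 0.14363909243708842 76.97085233739415
bolt 0.13925395324058545 77.00808898796846
yaw deg -12.897549697545582 [-0.00139054  0.05548931] [ 0.00139016 -0.05236093] res 0.0001983391992557961 o [ 0.53357504 -0.00246685  0.072     ] o from stud [ 0.53357504 -0.00246685  0.06319363]
knob bed [0.12000247 0.00093431 0.1784717 ] hinge rel [0.03900247 0.00093431 0.1439717 ] 0.1491611309950092 q 1.8353502924531455
stud bed [-4.40318632e-03  7.80625564e-18  2.93734576e-02]
basecentre bed [ 0.01480872 -0.00141074 -0.06      ]
collar bore [395.61742739 197.93651452] 18 [[ 0.51428444 -0.35597392  0.016     ]] [[ 0.51483813 -0.35850271  0.008     ]]
collar bore [395.61316658 197.93590412] 22 [[ 0.51428676 -0.35595884  0.016     ]] [[ 0.51484046 -0.35848756  0.008     ]]
cam bore [206.40262034 202.17488591] 24 [[0.50660187 0.31000221 0.014     ]] [[0.50705232 0.31069053 0.007     ]]
cam bore [206.41074903 202.28331712] 28 [[0.50622075 0.30997455 0.014     ]] [[0.50666954 0.31066275 0.007     ]]
notch px [401 201] 1.54296875 dir deg -118.01598242699392
cam far pts [[197, 206], [197, 205], [213, 199], [212, 197]]
(204.73077392578125, 201.88461303710938) 8.758016586303711
rect ((205.0, 201.5), (13.0, 16.0), 90.0)
```

Add to h.py:
```python
from scipy.linalg import logm,expm
def pose():
    st=ctrl.sense();q=st['tcp_rot'];T=np.eye(4);T[:3,:3]=R.from_quat(np.r_[q[1:],q[0]]).as_matrix();T[:3,3]=st['eef_pos'];return T,st
def TT(p,Rm):
    T=np.eye(4);T[:3,:3]=Rm;T[:3,3]=p;return T
def plan(G,n=None,T=None):
    if T is None:T,st=pose();print('t',round(st['t'],2),'F',st['ft_force'].round(1),'w',round(st['gripper_width'],4),'q',st['joint_pos'].round(2))
    D=np.linalg.inv(T)@G;rv=R.from_matrix(D[:3,:3]).as_rotvec()
    n=n or int(max(np.ceil(np.linalg.norm(D[:3,3])/.040),np.ceil(np.linalg.norm(rv)/.12),1))
    E=expm(np.real(logm(D))/n)
    print('total mm',(D[:3,3]*1e3).round(1),'rv',rv.round(3),'n',n,'row mm',(E[:3,3]*1e3).round(2),'rot',R.from_matrix(E[:3,:3]).as_rotvec().round(4))
def down(yaw): # tool pointing down, tool y along world angle yaw
    y=np.array([np.cos(yaw),np.sin(yaw),0]);z=np.array([0,0,-1.]);return np.c_[np.cross(y,z),y,z]
```

```text
(no output)
```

play_rows --delta_pos '[[-25,-31,-10],[-25,-31,-10],[-25,-31,-10],[-25,-31,-10],[-25,-31,-10]]' --rotation '[[0,0,0],[0,0,0],[0,0,0],[0,0,0],[0,0,0]]' --hand '[1,1,1,1,1]'

```text
t: 0.62
eef_pos: [0.2902, 0.3885, 0.2815]
tcp_rot: [-0.0, 0.188, 0.982, 0.0]
ft_force: [1.6, 0.2, 1.5]
gripper_width: 0.0851
grip_force: 0.0
```

play_rows --delta_pos '[[-25,-31,0],[-25,-31,0],[-25,-31,0],[-25,-31,0],[-25,-31,0]]' --rotation '[[0,0,0],[0,0,0],[0,0,0],[0,0,0],[0,0,0]]' --hand '[1,1,1,1,1]'

```text
t: 1.03
eef_pos: [0.3488, 0.1983, 0.2813]
tcp_rot: [-0.0, 0.188, 0.982, 0.0]
ft_force: [1.1, -0.1, -0.0]
gripper_width: 0.0857
grip_force: 0.0
```

play_rows --delta_pos '[[-25,-31,0],[-25,-31,0],[-25,-31,0],[-25,-31,0],[-25,-31,0]]' --rotation '[[0,0,0],[0,0,0],[0,0,0],[0,0,0],[0,0,0]]' --hand '[1,1,1,1,1]'

```text
t: 1.45
eef_pos: [0.4076, 0.0079, 0.2814]
tcp_rot: [0.0, 0.188, 0.982, 0.0]
ft_force: [2.2, 0.5, -0.1]
gripper_width: 0.0858
grip_force: 0.0
```

```bash
cat > o.py <<'E'
from m import *
YAW=np.radians(-12.9);BO=np.array([.5336,-.0014,.072]);RB=R.from_euler('z',YAW).as_matrix()@R.from_euler('y',-np.pi/6).as_matrix()
E
python3 - <<'E'
from o import *
def sub(d,c,r,th,z):
    x,y=c;im=cv2.resize(d['img'][y-r:y+r,x-r:x+r].mean(2).astype(np.float32),None,fx=8,fy=8,interpolation=cv2.INTER_CUBIC)
    k=max(cv2.findContours((im>th).astype(np.uint8),cv2.RETR_EXTERNAL,cv2.CHAIN_APPROX_NONE)[0],key=cv2.contourArea)[:,0]
    return onz(d,(k+.5)/8-.5+[x-r,y-r],z)[:,:2]
for nm,c,th,z in(('collar',(395,198),165,.008),('cam',(205,202),118,.007)):
    P=sub(t,c,12 if nm=='cam' else 13,th,z)
    print(nm,P.mean(0))
    for a in range(0,180,10):
        u=np.array([np.cos(np.radians(a)),np.sin(np.radians(a))]);p=P@u;print((a,round((p.max()-p.min())*1e3,1),round((p.max()+p.min())/2,4)),end=' ')
    print()
T,R_=t,R
def draw(d,col,im,k,x0,y0,P,closed=True):
    p=((proj(d,P)+.5-[x0,y0])*k).astype(int);cv2.polylines(im,[p.reshape(-1,1,2)],closed,col,1)
out=[]
th=np.linspace(0,2*np.pi,40)
for d,x0,y0 in((t,263,157),(s,246,160)):
    im=cv2.resize(d['img'][y0:y0+66,x0:x0+66],None,fx=6,fy=6,interpolation=cv2.INTER_CUBIC)
    W=lambda p:np.atleast_2d(p)@RB.T+BO
    circ=lambda r,z:W(np.c_[r*np.cos(th),r*np.sin(th),0*th+z])
    draw(d,(0,0,255),im,6,x0,y0,circ(.019,0));draw(d,(0,200,0),im,6,x0,y0,circ(.012,.026));draw(d,(255,0,0),im,6,x0,y0,circ(.0055,.038))
    for sy in(-.055,.055):draw(d,(0,0,255),im,6,x0,y0,W([[-.06,sy,-.01],[.06,sy,-.01]]),False)
    draw(d,(0,200,255),im,6,x0,y0,W([[.081,-.042,.0345],[.081,.042,.0345]]),False)
    out.append(im)
cv2.imwrite('pics/ov.png',np.hstack(out))
plan(TT([.515,-.3575,.20],down(np.radians(-25))))
E
```

```text
collar [ 0.51353943 -0.35929459]
(0, np.float64(59.1), np.float64(0.5133)) (10, np.float64(60.1), np.float64(0.4432)) (20, np.float64(60.1), np.float64(0.3596)) (30, np.float64(59.8), np.float64(0.2647)) (40, np.float64(59.1), np.float64(0.1622)) (50, np.float64(57.9), np.float64(0.0551)) (60, np.float64(55.9), np.float64(-0.0533)) (70, np.float64(57.8), np.float64(-0.1616)) (80, np.float64(58.8), np.float64(-0.2649)) (90, np.float64(59.2), np.float64(-0.3597)) (100, np.float64(59.8), np.float64(-0.4433)) (110, np.float64(60.1), np.float64(-0.5134)) (120, np.float64(59.4), np.float64(-0.5681)) (130, np.float64(57.6), np.float64(-0.6056)) (140, np.float64(55.1), np.float64(-0.6245)) (150, np.float64(53.1), np.float64(-0.6247)) (160, np.float64(55.8), np.float64(-0.6056)) (170, np.float64(58.1), np.float64(-0.5681)) 
cam [0.50891398 0.31563099]
(0, np.float64(51.2), np.float64(0.5102)) (10, np.float64(51.1), np.float64(0.5569)) (20, np.float64(50.3), np.float64(0.5867)) (30, np.float64(51.4), np.float64(0.5987)) (40, np.float64(52.7), np.float64(0.5922)) (50, np.float64(54.0), np.float64(0.5676)) (60, np.float64(56.1), np.float64(0.5265)) (70, np.float64(58.6), np.float64(0.4697)) (80, np.float64(60.7), np.float64(0.3985)) (90, np.float64(62.5), np.float64(0.3154)) (100, np.float64(63.7), np.float64(0.2231)) (110, np.float64(63.4), np.float64(0.1239)) (120, np.float64(62.6), np.float64(0.0204)) (130, np.float64(61.3), np.float64(-0.0842)) (140, np.float64(59.6), np.float64(-0.1864)) (150, np.float64(56.5), np.float64(-0.2831)) (160, np.float64(53.4), np.float64(-0.3715)) (170, np.float64(51.6), np.float64(-0.4482)) 
t 1.45 F [ 2.2  0.5 -0.1] w 0.0858 q [-0.72 -0.25  0.5   1.93  0.12  1.44  0.94]
total mm [-235.  -299.8   81.2] rv [ 1.000e-03 -1.000e-03  1.628e+00] n 14 row mm [-30.1   -4.55   5.81] rot [ 1.000e-04 -0.000e+00  1.163e-01]
```

View pics/ov.png

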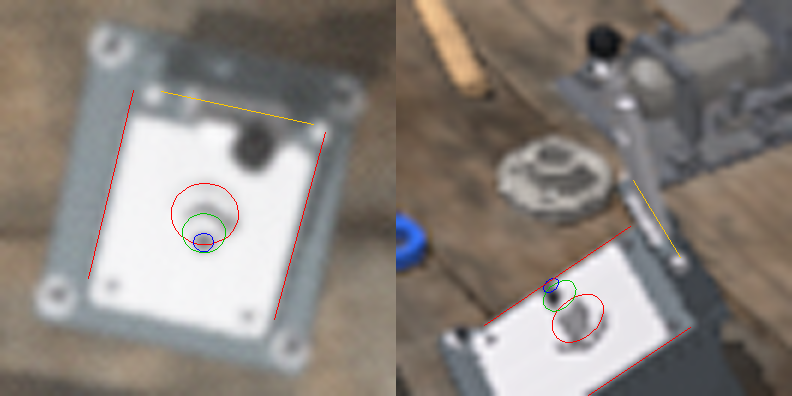

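The overlay shows the bed and stud fit well in the top view: the stud ring is on the dark tip at about (204,242). In the side view they sit about 1–2 px high. I'll trust the top view for x and y.

play_rows --delta_pos '[[-23,-31,0],[-23,-31,0],[-23,-31,0],[-23,-31,0],[-23,-31,0]]' --rotation '[[0,0,0],[0,0,0],[0,0,0],[0,0,0],[0,0,0]]' --hand '[1,1,1,1,1]'

```text
t: 1.87
eef_pos: [0.4571, -0.1786, 0.2817]
tcp_rot: [0.001, 0.188, 0.982, 0.0]
ft_force: [0.5, 0.7, -0.3]
gripper_width: 0.0854
grip_force: 0.0
```

Run:
```python
from h import *
plan(TT([.514,-.359,.08],down(np.radians(-30))),15)
```

```text
t 1.87 F [ 0.5  0.7 -0.3] w 0.0854 q [-0.59 -0.04  0.86  1.76  0.03  1.4   1.46]
total mm [-119.4 -146.7  201.7] rv [0.002 0.    1.716] n 15 row mm [-14.24  -1.24  13.45] rot [1.000e-04 0.000e+00 1.144e-01]
```

play_rows --delta_pos '[[-14.2,-1.2,13.5],[-14.2,-1.2,13.5],[-14.2,-1.2,13.5],[-14.2,-1.2,13.5],[-14.2,-1.2,13.5]]' --rotation '[[0,0,0.114],[0,0,0.114],[0,0,0.114],[0,0,0.114],[0,0,0.114]]' --hand '[1,1,1,1,1]'

```text
t: 2.28
eef_pos: [0.512, -0.2215, 0.2129]
tcp_rot: [-0.0, 0.459, 0.888, -0.0]
ft_force: [0.2, 1.1, 0.3]
gripper_width: 0.0854
grip_force: 0.0
```

play_rows --delta_pos '[[-14.2,-1.2,13.5],[-14.2,-1.2,13.5],[-14.2,-1.2,13.5],[-14.2,-1.2,13.5],[-14.2,-1.2,13.5]]' --rotation '[[0,0,0.114],[0,0,0.114],[0,0,0.114],[0,0,0.114],[0,0,0.114]]' --hand '[1,1,1,1,1]'

```text
t: 2.7
eef_pos: [0.5331, -0.2887, 0.1453]
tcp_rot: [-0.0, 0.69, 0.724, -0.0]
ft_force: [0.0, -0.3, -0.3]
gripper_width: 0.0854
grip_force: 0.0
```

play_rows --delta_pos '[[-14.2,-1.2,13.5],[-14.2,-1.2,13.5],[-14.2,-1.2,13.5],[-14.2,-1.2,13.5],[-14.2,-1.2,13.5]]' --rotation '[[0,0,0.114],[0,0,0.114],[0,0,0.114],[0,0,0.114],[0,0,0.114]]' --hand '[1,1,1,1,1]'

```text
t: 3.12
eef_pos: [0.5147, -0.3567, 0.0779]
tcp_rot: [-0.0, 0.866, 0.5, -0.0]
ft_force: [0.3, 0.2, 0.4]
gripper_width: 0.0847
grip_force: 0.0
```

Run:
```python
from h import *
plan(TT([.514,-.359,.004],down(np.radians(-30))),3)
d=cam('top');np.save('t2.npy',d,allow_pickle=True)
x,y=120,150;w=cv2.resize(d['img'][130:230,170:300],None,fx=4,fy=4,interpolation=cv2.INTER_CUBIC)
cv2.imwrite('pics/cam2.png',np.vstack([w]))
```

```text
t 3.12 F [0.3 0.2 0.4] w 0.0847 q [-0.2   0.69  1.03  1.67 -0.64  1.16  0.48]
total mm [-2.3  0.6 73.9] rv [-0.     0.     0.001] n 3 row mm [-0.76  0.19 24.62] rot [-0.0001  0.      0.0002]
```

play_rows --delta_pos '[[-1,0.2,24],[-1,0.2,24],[-0.3,0.2,20],[0,0,6],[0,0,0]]' --rotation '[[0,0,0],[0,0,0],[0,0,0],[0,0,0],[0,0,0]]' --hand '[1,1,1,1,1]'

```text
t: 3.58
eef_pos: [0.5133, -0.3578, 0.0034]
tcp_rot: [-0.001, 0.864, 0.503, -0.001]
ft_force: [-0.0, 0.4, 0.5]
gripper_width: 0.0852
grip_force: 0.0
```

play_rows --delta_pos '[[0,0,0],[0,0,0],[0,0,0],[0,0,0],[0,0,0]]' --rotation '[[0,0,0],[0,0,0],[0,0,0],[0,0,0],[0,0,0]]' --hand '[-1,-1,-1,-1,-1]' --squeeze 40

```text
t: 4.0
eef_pos: [0.5148, -0.359, 0.0063]
tcp_rot: [0.001, 0.865, 0.503, 0.001]
ft_force: [-0.4, 0.9, 6.6]
gripper_width: 0.0467
grip_force: 40.7
```

play_rows --delta_pos '[[0,0,0],[0,0,0],[0,0,0],[0,0,0],[0,0,0]]' --rotation '[[0,0,0],[0,0,0],[0,0,0],[0,0,0],[0,0,0]]' --hand '[-1,-1,-1,-1,-1]' --squeeze 60

```text
t: 4.42
eef_pos: [0.5148, -0.359, 0.0065]
tcp_rot: [0.001, 0.865, 0.503, 0.001]
ft_force: [-1.4, 2.4, 8.0]
gripper_width: 0.046
grip_force: 60.5
```

View pics/cam2.png

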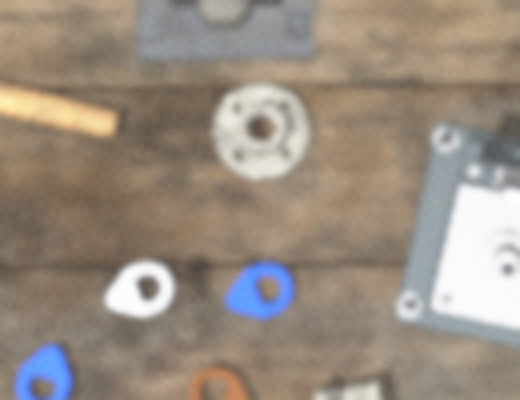

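The picture shows the steel cam unshaded at about (145,290), bore at (148,288), nose to the left and slightly down.

play_rows --delta_pos '[[0,0,-20],[0,0,-40],[0,0,-40],[0,0,-40],[0,0,-40]]' --rotation '[[0,0,0],[0,0,0],[0,0,0],[0,0,0],[0,0,0]]' --hand '[-1,-1,-1,-1,-1]'

```text
t: 4.83
eef_pos: [0.5136, -0.3585, 0.1871]
tcp_rot: [0.0, 0.865, 0.502, 0.0]
ft_force: [1.6, -0.5, -2.6]
gripper_width: 0.0463
grip_force: 63.1
```

```bash
cat >> o.py <<'E'
def sub(d,c,r,th,z,inv=False):
    x,y=c;im=cv2.resize(d['img'][y-r:y+r,x-r:x+r].mean(2).astype(np.float32),None,fx=8,fy=8,interpolation=cv2.INTER_CUBIC)
    m=(im<th) if inv else (im>th)
    if inv: # blob containing the centre
        l=cv2.connectedComponents(m.astype(np.uint8))[1];m=l==l[r*8,r*8]
    k=max(cv2.findContours(m.astype(np.uint8),cv2.RETR_EXTERNAL,cv2.CHAIN_APPROX_NONE)[0],key=cv2.contourArea)[:,0]
    return onz(d,(k+.5)/8-.5+[x-r,y-r],z)[:,:2]
TR=np.c_[RB[:,0],-RB[:,1],-RB[:,2]]   # tool for the collar
def goal(h,up,dx=0,dy=0,Rt=TR): # underside h above seat, TCP 'up' above underside; dx,dy shift in bed axes
    return TT(BO+RB@np.array([dx,dy,h+up]),Rt)
E
python3 - <<'E'
from o import *
d=np.load('t2.npy',allow_pickle=True).item()
P=sub(d,(206,202),14,165,.007);B=sub(d,(206,202),6,165,.007,True);print(len(B),cv2.minAreaRect((B*1e3).astype(np.float32)))
for a in list(range(0,40,4))+list(range(90,130,4)):
    u=np.array([np.cos(np.radians(a)),np.sin(np.radians(a))]);p=P@u;print((a,round((p.max()-p.min())*1e3,1),round((p.max()+p.min())/2,4)),end=' ')
print('\nbore',B.mean(0),cv2.minEnclosingCircle((B*1e3).astype(np.float32)))
r=cv2.moments((P*1e4).astype(np.float32));c=np.array([r['m10'],r['m01']])/r['m00']/1e4;print('cen',c,'princ',np.degrees(.5*np.arctan2(2*r['mu11'],r['mu20']-r['mu02'])))
plan(goal(.09,.0065),20);plan(goal(.07,.0065))
E
```

```text
123 ((509.8688659667969, 309.59381103515625), (20.035690307617188, 16.965858459472656), 21.60129165649414)
(0, np.float64(50.7), np.float64(0.5082)) (4, np.float64(50.7), np.float64(0.5287)) (8, np.float64(50.5), np.float64(0.5467)) (12, np.float64(50.2), np.float64(0.5621)) (16, np.float64(50.3), np.float64(0.5749)) (20, np.float64(50.3), np.float64(0.5847)) (24, np.float64(50.5), np.float64(0.5917)) (28, np.float64(50.9), np.float64(0.5958)) (32, np.float64(51.3), np.float64(0.597)) (36, np.float64(51.5), np.float64(0.5954)) (90, np.float64(62.5), np.float64(0.3181)) (94, np.float64(63.3), np.float64(0.2821)) (98, np.float64(63.8), np.float64(0.2448)) (102, np.float64(64.0), np.float64(0.2063)) (106, np.float64(64.2), np.float64(0.1666)) (110, np.float64(64.2), np.float64(0.1261)) (114, np.float64(64.0), np.float64(0.085)) (118, np.float64(63.7), np.float64(0.0435)) (122, np.float64(63.5), np.float64(0.0017)) (126, np.float64(63.2), np.float64(-0.0402)) 
bore [0.50974155 0.31027215] ((509.4101257324219, 310.8498840332031), 10.1197509765625)
cen [0.50705899 0.31653655] princ -71.02862161138535
t 4.83 F [ 1.6 -0.5 -2.6] w 0.0463 q [-0.25  0.59  1.13  1.56 -0.54  1.34  0.42]
total mm [ 306.2 -205.7   31.6] rv [-0.334  0.449  1.247] n 20 row mm [  6.91 -18.51   2.3 ] rot [-0.0167  0.0225  0.0623]
t 4.83 F [ 1.6 -0.5 -2.6] w 0.0463 q [-0.25  0.59  1.13  1.56 -0.54  1.34  0.42]
total mm [ 309.  -196.1   48.9] rv [-0.334  0.449  1.247] n 12 row mm [ 12.51 -30.17   5.51] rot [-0.0278  0.0374  0.1039]
```

play_rows --delta_pos '[[6.9,-18.5,2.3],[6.9,-18.5,2.3],[6.9,-18.5,2.3],[6.9,-18.5,2.3],[6.9,-18.5,2.3]]' --rotation '[[-0.0167,0.0225,0.0623],[-0.0167,0.0225,0.0623],[-0.0167,0.0225,0.0623],[-0.0167,0.0225,0.0623],[-0.0167,0.0225,0.0623]]' --hand '[-1,-1,-1,-1,-1]'

```text
t: 5.25
eef_pos: [0.4605, -0.2752, 0.1717]
tcp_rot: [0.007, 0.931, 0.359, 0.069]
ft_force: [-1.0, -0.7, 0.4]
gripper_width: 0.0463
grip_force: 63.1
```

play_rows --delta_pos '[[6.9,-18.5,2.3],[6.9,-18.5,2.3],[6.9,-18.5,2.3],[6.9,-18.5,2.3],[6.9,-18.5,2.3]]' --rotation '[[-0.0167,0.0225,0.0623],[-0.0167,0.0225,0.0623],[-0.0167,0.0225,0.0623],[-0.0167,0.0225,0.0623],[-0.0167,0.0225,0.0623]]' --hand '[-1,-1,-1,-1,-1]'

```text
t: 5.67
eef_pos: [0.4377, -0.1964, 0.1638]
tcp_rot: [0.012, 0.964, 0.235, 0.123]
ft_force: [-0.0, 0.8, -3.0]
gripper_width: 0.0457
grip_force: 63.1
```

Run:
```python
from o import *
plan(goal(.09,.0065),10)
```

```text
t 5.67 F [-0.   0.8 -3. ] w 0.0457 q [-0.67 -0.27  1.    2.13  0.14  0.95 -0.83]
total mm [ 134.  -161.6   27. ] rv [-0.185  0.25   0.675] n 10 row mm [  7.77 -20.     2.58] rot [-0.0185  0.025   0.0675]
```

play_rows --delta_pos '[[7.8,-20,2.6],[7.8,-20,2.6],[7.8,-20,2.6],[7.8,-20,2.6],[7.8,-20,2.6]]' --rotation '[[-0.0185,0.025,0.0675],[-0.0185,0.025,0.0675],[-0.0185,0.025,0.0675],[-0.0185,0.025,0.0675],[-0.0185,0.025,0.0675]]' --hand '[-1,-1,-1,-1,-1]'

```text
t: 6.08
eef_pos: [0.4432, -0.0901, 0.1536]
tcp_rot: [0.021, 0.979, 0.063, 0.192]
ft_force: [-0.0, 0.2, -2.0]
gripper_width: 0.0461
grip_force: 63.1
```

Run:
```python
from o import *
plan(goal(.09,.0065),5)
plan(goal(.09,.0065),8)
```

```text
t 6.08 F [-0.   0.2 -2. ] w 0.0461 q [-0.49 -0.37  0.52  2.32  0.26  0.76 -1.56]
total mm [ 53.7 -93.5  12.8] rv [-0.091  0.128  0.335] n 5 row mm [  8.05 -20.14   2.39] rot [-0.0182  0.0256  0.0671]
t 6.08 F [-0.   0.2 -2. ] w 0.0461 q [-0.49 -0.37  0.52  2.32  0.26  0.76 -1.56]
total mm [ 53.7 -93.5  12.8] rv [-0.091  0.128  0.335] n 8 row mm [  4.86 -12.66   1.47] rot [-0.0114  0.016   0.0419]
```

play_rows --delta_pos '[[8,-20,2.4],[8,-20,2.4],[8,-20,2.4],[8,-20,2.4],[8,-20,2.4]]' --rotation '[[-0.0182,0.0256,0.0671],[-0.0182,0.0256,0.0671],[-0.0182,0.0256,0.0671],[-0.0182,0.0256,0.0671],[-0.0182,0.0256,0.0671]]' --hand '[-1,-1,-1,-1,-1]'

```text
t: 6.5
eef_pos: [0.4864, 0.0089, 0.1551]
tcp_rot: [0.029, 0.96, -0.108, 0.257]
ft_force: [0.0, -0.9, -1.0]
gripper_width: 0.046
grip_force: 63.1
```

Run:
```python
from o import *
plan(goal(.055,.0065),3)
t=cam('top');s=cam('side')
out=[]
for d,x0,y0 in((t,263,157),(s,246,160)):
    im=cv2.resize(d['img'][y0:y0+66,x0:x0+66],None,fx=6,fy=6,interpolation=cv2.INTER_CUBIC)
    T,_=pose();
    for r,z in((.028,.0065),(.028,-.0095)):
        th=np.linspace(0,6.28,40);P=(np.c_[r*np.cos(th),r*np.sin(th),0*th+z])@T[:3,:3].T+T[:3,3]
        p=((proj(d,P)+.5-[x0,y0])*6).astype(int);cv2.polylines(im,[p.reshape(-1,1,2)],True,(0,0,255),1)
    out.append(im)
cv2.imwrite('pics/hov.png',np.hstack(out))
```

```text
t 6.5 F [ 0.  -0.9 -1. ] w 0.046 q [-0.39 -0.25  0.09  2.33  0.47  0.65 -2.41]
total mm [ 0.3 -0.5 34.6] rv [0.    0.    0.001] n 3 row mm [ 0.11 -0.17 11.55] rot [0.0001 0.0001 0.0002]
```

View pics/hov.png

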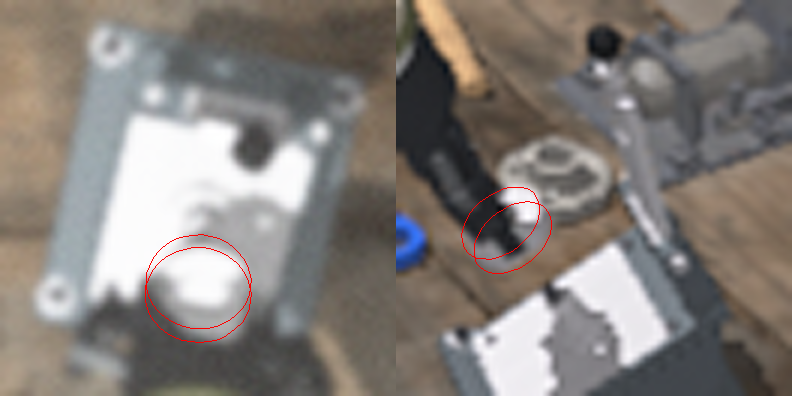

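The top view shows the held collar at about (198,285), where the drawn rings predict it. The jig is unchanged. I'm descending along the post.

play_rows --delta_pos '[[0,-0.1,11],[0,-0.1,11],[0,-0.1,11],[0.3,-0.2,11],[0,0,11]]' --rotation '[[0,0,0],[0,0,0],[0,0,0],[0,0,0],[0,0,0]]' --hand '[-1,-1,-1,-1,-1]'

```text
t: 7.02
eef_pos: [0.5136, 0.0015, 0.1074]
tcp_rot: [0.03, 0.96, -0.106, 0.256]
ft_force: [0.3, -0.4, -2.5]
gripper_width: 0.0457
grip_force: 63.2
```

play_rows --delta_pos '[[0,0,3],[0,0,2],[0,0,2],[0,0,0],[0,0,0]]' --rotation '[[0,0,0],[0,0,0],[0,0,0],[0,0,0],[0,0,0]]' --hand '[-1,-1,-1,-1,-1]'

```text
t: 7.43
eef_pos: [0.5171, 0.0018, 0.1019]
tcp_rot: [0.03, 0.96, -0.106, 0.257]
ft_force: [-0.2, 0.2, -1.7]
gripper_width: 0.0461
grip_force: 63.1
```

```bash
cat >> o.py <<'E'
def rep(up,Rt=TR):
    T,st=pose();v=(T[:3,3]-BO)@RB-[0,0,up];print('bed mm',(v*1e3).round(2),'Fbed',(st['ft_force']@RB).round(1),'Mbed',(st['torque']@RB).round(2),'ang',R.from_matrix(Rt.T@T[:3,:3]).as_rotvec().round(3),'w',st['gripper_width'].round(4),'t',round(st['t'],2),'q',st['joint_pos'].round(2))
E
python3 - <<'E'
from o import *
rep(.0065)
E
```

```text
Traceback (most recent call last):
  File "o.py", line 14, in rep
    T,st=pose();v=(T[:3,3]-BO)@RB-[0,0,up];print('bed mm',(v*1e3).round(2),'Fbed',(st['ft_force']@RB).round(1),'Mbed',(st['torque']@RB).round(2),'ang',R.from_matrix(Rt.T@T[:3,:3]).as_rotvec().round(3),'w',st['gripper_width'].round(4),'t',round(st['t'],2),'q',st['joint_pos'].round(2))
                                                                                                                                                                                                             ^^^^^^^^^^^^^^^^^^^^^^^^^
AttributeError: 'float' object has no attribute 'round'
```

play_rows --delta_pos '[[0,0,1.5],[0,0,1.5],[0,0,1.5],[0,0,1.5],[0,0,0]]' --rotation '[[0,0,0],[0,0,0],[0,0,0],[0,0,0],[0,0,0]]' --hand '[-1,-1,-1,-1,-1]'

```text
t: 7.85
eef_pos: [0.5192, 0.0011, 0.0954]
tcp_rot: [0.03, 0.961, -0.106, 0.256]
ft_force: [-2.4, 1.6, -5.3]
gripper_width: 0.0461
grip_force: 63.1
```

```bash
sed -i "s/st\['gripper_width'\].round(4)/round(st['gripper_width'],4)/" o.py
python3 - <<'E'
from o import *
rep(.0065)
E
```

```text
bed mm [-0.99 -0.74 21.09] Fbed [-4.9  1.1 -3.2] Mbed [ 0.23  1.64 -0.01] ang [-0.001 -0.003 -0.006] w 0.0461 t 7.85 q [-0.36 -0.06  0.12  2.33  0.54  0.46 -2.47]
```

play_rows --delta_pos '[[-1,0,0],[0,0,1.5],[0,0,1.5],[0,0,1.5],[0,0,0]]' --rotation '[[0,0,0],[0,0,0],[0,0,0],[0,0,0],[0,0,0]]' --hand '[-1,-1,-1,-1,-1]'

```text
t: 8.27
eef_pos: [0.5212, 0.0007, 0.0915]
tcp_rot: [0.03, 0.96, -0.106, 0.256]
ft_force: [-0.7, 1.1, -4.9]
gripper_width: 0.0463
grip_force: 63.0
```

Run:
```python
from o import *
rep(.0065)
```

```text
bed mm [-1.1  -0.68 16.63] Fbed [-3.2  0.9 -3.8] Mbed [0.06 1.18 0.01] ang [-0.    -0.002 -0.005] w 0.0463 t 8.27 q [-0.36 -0.05  0.12  2.33  0.55  0.45 -2.48]
```

play_rows --delta_pos '[[-0.4,0,2.5],[0,0,2.5],[0,0,2.5],[0,0,2.5],[0,0,2]]' --rotation '[[0,0,0],[0,0,0],[0,0,0],[0,0,0],[0,0,0]]' --hand '[-1,-1,-1,-1,-1]'

```text
t: 8.68
eef_pos: [0.5271, -0.0005, 0.081]
tcp_rot: [0.03, 0.96, -0.106, 0.256]
ft_force: [-0.1, -0.3, -2.6]
gripper_width: 0.0459
grip_force: 63.2
```

play_rows --delta_pos '[[0,0,2],[0,0,1.5],[0,0,1.5],[0,0,0],[0,0,0]]' --rotation '[[0,0,0],[0,0,0],[0,0,0],[0,0,0],[0,0,0]]' --hand '[-1,-1,-1,-1,-1]'

```text
t: 9.1
eef_pos: [0.5288, -0.0009, 0.078]
tcp_rot: [0.03, 0.96, -0.106, 0.256]
ft_force: [-33.2, 3.5, 36.2]
gripper_width: 0.0457
grip_force: 68.2
```

Run:
```python
from o import *
rep(.0065)
```

```text
bed mm [-1.12 -0.54  1.1 ] Fbed [-10.6  -4.   47.9] Mbed [-1.27  2.94  0.03] ang [-0.001 -0.001 -0.005] w 0.0457 t 9.1 q [-0.35 -0.01  0.13  2.32  0.58  0.41 -2.51]
```

play_rows --delta_pos '[[0,0,-1.5],[0,0,0],[0,0,0],[0,0,0],[0,0,0]]' --rotation '[[0,0,0],[0,0,0],[0,0,0],[0,0,0],[0,0,0]]' --hand '[-1,0.8,0.8,0.8,0.8]'

```text
t: 9.52
eef_pos: [0.5287, -0.0008, 0.0782]
tcp_rot: [0.03, 0.96, -0.106, 0.256]
ft_force: [-0.3, -0.8, -0.2]
gripper_width: 0.077
grip_force: 0.0
```

play_rows --delta_pos '[[0,0,-10],[0,0,-25],[0,0,-25],[0,0,-25],[0,0,-20]]' --rotation '[[0,0,0],[0,0,0],[0,0,0],[0,0,0],[0,0,0]]' --hand '[1,1,1,1,1]'

```text
t: 9.93
eef_pos: [0.477, 0.011, 0.1706]
tcp_rot: [0.029, 0.96, -0.106, 0.257]
ft_force: [1.3, 0.8, 0.2]
gripper_width: 0.0854
grip_force: 0.0
```

Run:
```python
from o import *
rep(.0065)
# cam pick: tool y along cam y (19 deg), tool x = -cam x
plan(TT([.40,.20,.25],down(np.radians(19))))
plan(TT([.40,.20,.25],down(np.radians(77))))
```

```text
bed mm [ -0.89  -0.51 107.92] Fbed [ 1.1  1.1 -0.4] Mbed [0.07 0.54 0.04] ang [ 0.    -0.001 -0.005] w 0.0854 t 9.93 q [-0.4  -0.3   0.08  2.33  0.45  0.7  -2.39]
t 9.93 F [1.3 0.8 0.2] w 0.0854 q [-0.4  -0.3   0.08  2.33  0.45  0.7  -2.39]
total mm [ -61.1 -167.4 -127.2] rv [ 0.554 -0.306 -2.066] n 19 row mm [  6.39 -10.97  -3.8 ] rot [ 0.0291 -0.0161 -0.1087]
t 9.93 F [1.3 0.8 0.2] w 0.0854 q [-0.4  -0.3   0.08  2.33  0.45  0.7  -2.39]
total mm [ -61.1 -167.4 -127.2] rv [ 8.100e-01  1.000e-03 -3.029e+00] n 27 row mm [10.07 -5.92 -1.41] rot [ 0.03    0.     -0.1122]
```

play_rows --delta_pos '[[-8,-35,-16],[-8,-35,-16],[-8,-35,-16],[-8,-35,-16],[-8,-35,-16]]' --rotation '[[0,0,0],[0,0,0],[0,0,0],[0,0,0],[0,0,0]]' --hand '[1,1,1,1,1]'

```text
t: 10.35
eef_pos: [0.4539, 0.147, 0.2091]
tcp_rot: [0.029, 0.959, -0.105, 0.26]
ft_force: [-0.5, -1.0, 0.6]
gripper_width: 0.0855
grip_force: 0.0
```

Run:
```python
from o import *
c=np.array([.509,.311]);u=np.array([np.cos(np.radians(109)),np.sin(np.radians(109))])
p=c+.006*u; print(p)
plan(TT([*p,.10],down(np.radians(19))),20)
t=cam('top');s=cam('side')
out=[]
for d,x0,y0 in((t,263,157),(s,246,160)):
    im=cv2.resize(d['img'][y0:y0+66,x0:x0+66],None,fx=6,fy=6,interpolation=cv2.INTER_CUBIC)
    out.append(im)
cv2.imwrite('pics/col.png',np.hstack(out))
```

```text
[0.50704659 0.31667311]
t 10.35 F [-0.5 -1.   0.6] w 0.0855 q [-0.05 -0.27 -0.56  2.2   0.34  0.84 -2.6 ]
total mm [ -42.  -177.3  101.6] rv [ 0.561 -0.312 -2.062] n 20 row mm [ 7.9  -6.13  7.38] rot [ 0.028  -0.0156 -0.1031]
```

View pics/col.png

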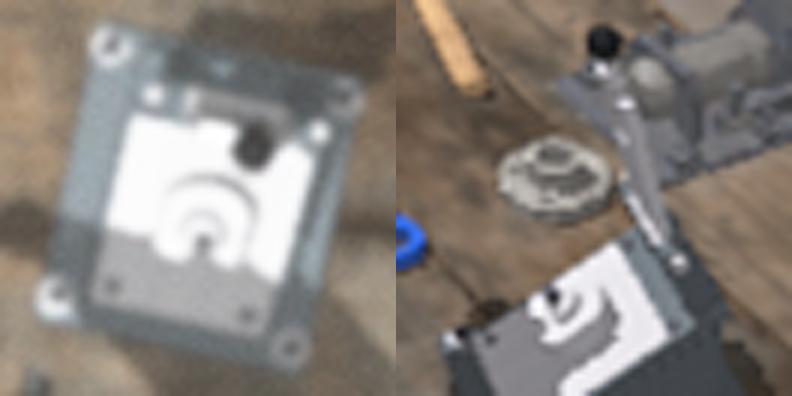

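The collar sits on the post, at about (205,225) in the top crop, with the stud tip through it at (204,242). Now I'll go to the cam.

play_rows --delta_pos '[[7.9,-6.1,7.4],[7.9,-6.1,7.4],[7.9,-6.1,7.4],[7.9,-6.1,7.4],[7.9,-6.1,7.4]]' --rotation '[[0.028,-0.0156,-0.103],[0.028,-0.0156,-0.103],[0.028,-0.0156,-0.103],[0.028,-0.0156,-0.103],[0.028,-0.0156,-0.103]]' --hand '[1,1,1,1,1]'

```text
t: 10.87
eef_pos: [0.5076, 0.1715, 0.1929]
tcp_rot: [0.025, 0.964, 0.16, 0.213]
ft_force: [-0.6, -0.5, 0.3]
gripper_width: 0.0853
grip_force: 0.0
```

play_rows --delta_pos '[[7.9,-6.1,7.4],[7.9,-6.1,7.4],[7.9,-6.1,7.4],[7.9,-6.1,7.4],[7.9,-6.1,7.4]]' --rotation '[[0.028,-0.0156,-0.103],[0.028,-0.0156,-0.103],[0.028,-0.0156,-0.103],[0.028,-0.0156,-0.103],[0.028,-0.0156,-0.103]]' --hand '[1,1,1,1,1]'

```text
t: 11.28
eef_pos: [0.5373, 0.2194, 0.1678]
tcp_rot: [0.018, 0.898, 0.413, 0.151]
ft_force: [-0.5, 0.4, -0.2]
gripper_width: 0.0853
grip_force: 0.0
```

Run:
```python
from o import *
plan(TT([.507,.3167,.10],down(np.radians(19))),10)
```

```text
t 11.28 F [-0.5  0.4 -0.2] w 0.0853 q [-0.15  0.09 -0.37  1.92  0.12  0.83 -1.29]
total mm [ 36.7 -97.   65. ] rv [ 0.28  -0.153 -1.033] n 10 row mm [ 8.34 -6.42  7.27] rot [ 0.028  -0.0153 -0.1033]
```

play_rows --delta_pos '[[8.3,-6.4,7.3],[8.3,-6.4,7.3],[8.3,-6.4,7.3],[8.3,-6.4,7.3],[8.3,-6.4,7.3]]' --rotation '[[0.028,-0.0153,-0.1033],[0.028,-0.0153,-0.1033],[0.028,-0.0153,-0.1033],[0.028,-0.0153,-0.1033],[0.028,-0.0153,-0.1033]]' --hand '[1,1,1,1,1]'

```text
t: 11.7
eef_pos: [0.537, 0.274, 0.1357]
tcp_rot: [0.01, 0.767, 0.637, 0.078]
ft_force: [0.3, 0.2, 0.4]
gripper_width: 0.0854
grip_force: 0.0
```

play_rows --delta_pos '[[8.3,-6.4,7.3],[8.3,-6.4,7.3],[8.3,-6.4,7.3],[8.3,-6.4,7.3],[8.3,-6.4,7.3]]' --rotation '[[0.028,-0.0153,-0.1033],[0.028,-0.0153,-0.1033],[0.028,-0.0153,-0.1033],[0.028,-0.0153,-0.1033],[0.028,-0.0153,-0.1033]]' --hand '[1,1,1,1,1]'

```text
t: 12.12
eef_pos: [0.5072, 0.3166, 0.0994]
tcp_rot: [0.0, 0.58, 0.814, -0.0]
ft_force: [-0.6, -0.5, -0.2]
gripper_width: 0.0855
grip_force: 0.0
```

Run:
```python
from o import *
plan(TT([.507,.3167,.004],down(np.radians(19))),4)
```

```text
t 12.12 F [-0.6 -0.5 -0.2] w 0.0855 q [-0.22  0.43 -0.51  1.66  0.23  1.11 -0.47]
total mm [ 0.2 -0.1 95.4] rv [-0.     0.001  0.001] n 4 row mm [ 0.05 -0.04 23.85] rot [-0.0001  0.0003  0.0002]
```

play_rows --delta_pos '[[0,0,28],[0,0,28],[0,0,25],[0,0,12.4],[0,0,0]]' --rotation '[[0,0,0],[0,0,0],[0,0,0],[0,0,0],[0,0,0]]' --hand '[1,1,1,1,1]'

```text
t: 12.53
eef_pos: [0.5054, 0.3157, 0.0038]
tcp_rot: [-0.001, 0.582, 0.813, -0.002]
ft_force: [-0.2, 0.1, 0.5]
gripper_width: 0.0854
grip_force: 0.0
```

play_rows --delta_pos '[[0,0,0],[0,0,0],[0,0,0],[0,0,0],[0,0,0]]' --rotation '[[0,0,0],[0,0,0],[0,0,0],[0,0,0],[0,0,0]]' --hand '[-1,-1,-1,-1,-1]' --squeeze 30

```text
t: 12.95
eef_pos: [0.5078, 0.3181, 0.0092]
tcp_rot: [0.0, 0.582, 0.813, 0.002]
ft_force: [-1.0, -1.1, 6.3]
gripper_width: 0.0424
grip_force: 29.5
```

play_rows --delta_pos '[[0,0,0],[0,0,0],[0,0,0],[0,0,0],[0,0,0]]' --rotation '[[0,0,0],[0,0,0],[0,0,0],[0,0,0],[0,0,0]]' --hand '[-1,-1,-1,-1,-1]' --squeeze 60

```text
t: 13.37
eef_pos: [0.5078, 0.3182, 0.0095]
tcp_rot: [0.0, 0.582, 0.813, 0.002]
ft_force: [-2.1, -2.4, 10.0]
gripper_width: 0.0403
grip_force: 59.2
```

Run:
```python
from o import *
T,st=pose();c=np.array([.509,.311,0]);print((T[:3,:3].T@(c-T[:3,3])*1e3).round(1),st['ft_force'],st['joint_pos'].round(2))
```

```text
[-7.2 -1.2  9.5] [-2.12507802 -2.43829996  9.95746652] [-0.25  0.54 -0.48  1.72  0.3   0.95 -0.52]
```

play_rows --delta_pos '[[0,0,-20],[0,0,-40],[0,0,-40],[0,0,-40],[0,0,-40]]' --rotation '[[0,0,0],[0,0,0],[0,0,0],[0,0,0],[0,0,0]]' --hand '[-1,-1,-1,-1,-1]'

```text
t: 13.78
eef_pos: [0.5065, 0.3172, 0.1903]
tcp_rot: [0.0, 0.582, 0.813, 0.002]
ft_force: [0.2, 0.3, -1.5]
gripper_width: 0.0403
grip_force: 60.8
```

Run:
```python
from o import *
T,st=pose();print(st['ft_force'],st['joint_pos'].round(2),st['gripper_width'])
out=[]
th=np.linspace(0,6.28,40)
for n in('top','side'):
    d=cam(n);c=proj(d,T[:3,3])[0].astype(int);x0,y0=c-30
    im=cv2.resize(d['img'][y0:y0+60,x0:x0+60],None,fx=6,fy=6,interpolation=cv2.INTER_CUBIC)
    for P in(np.c_[-.0072+.0132*np.cos(th),.0132*np.sin(th),0*th+.0095],[[.030,0,.0095],[-.029,0,.0095]]):
        p=((proj(d,np.array(P)@T[:3,:3].T+T[:3,3])+.5-[x0,y0])*6).astype(int);cv2.polylines(im,[p.reshape(-1,1,2)],False,(0,0,255),1)
    out.append(im)
cv2.imwrite('pics/camg.png',np.hstack(out))
```

```text
[ 0.19234308  0.34903833 -1.50074759] [-0.2   0.34 -0.53  1.57  0.18  1.27 -0.44] 0.04032377336616855
```

View pics/camg.png

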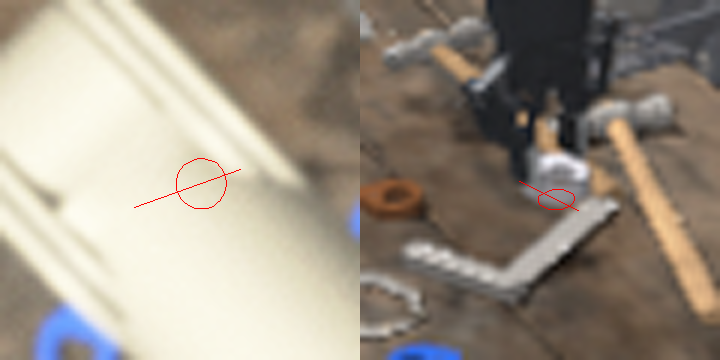

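The side view shows the cam held, at about (560,175), but apparently only by its top edge: the fingers climbed as they closed. I'll set it down and grip it again lower.

play_rows --delta_pos '[[0,0,40],[0,0,40],[0,0,40],[0,0,40],[0,0,20]]' --rotation '[[0,0,0],[0,0,0],[0,0,0],[0,0,0],[0,0,0]]' --hand '[-1,-1,-1,-1,-1]'

```text
t: 14.3
eef_pos: [0.5049, 0.3169, 0.0047]
tcp_rot: [-0.001, 0.582, 0.813, -0.001]
ft_force: [-45.7, -24.6, 75.5]
gripper_width: 0.0402
grip_force: 89.1
```

play_rows --delta_pos '[[0,0,0],[0,0,0],[0,0,0],[0,0,0],[0,0,0]]' --rotation '[[0,0,0],[0,0,0],[0,0,0],[0,0,0],[0,0,0]]' --hand '[-1,-1,0.7,0.7,0.7]' --squeeze 30

```text
t: 14.72
eef_pos: [0.5074, 0.3178, 0.0081]
tcp_rot: [0.0, 0.582, 0.813, 0.002]
ft_force: [0.6, -0.5, -0.2]
gripper_width: 0.0723
grip_force: 0.0
```

play_rows --delta_pos '[[0,0,3],[0,0,3],[0,0,2.5],[0,0,0],[0,0,0]]' --rotation '[[0,0,0],[0,0,0],[0,0,0],[0,0,0],[0,0,0]]' --hand '[0.7,0.7,0.7,0.7,0.7]'

```text
t: 15.13
eef_pos: [0.5067, 0.3176, -0.0015]
tcp_rot: [-0.0, 0.582, 0.813, 0.001]
ft_force: [0.5, 0.3, 0.2]
gripper_width: 0.0723
grip_force: 0.0
```

play_rows --delta_pos '[[0,0,0],[0,0,0],[0,0,0],[0,0,0],[0,0,0]]' --rotation '[[0,0,0],[0,0,0],[0,0,0],[0,0,0],[0,0,0]]' --hand '[-1,-1,-1,-1,-1]' --squeeze 30

```text
t: 15.55
eef_pos: [0.5071, 0.3179, -0.0008]
tcp_rot: [-0.0, 0.582, 0.813, 0.001]
ft_force: [-1.0, -0.2, 3.9]
gripper_width: 0.0428
grip_force: 30.9
```

play_rows --delta_pos '[[0,0,0],[0,0,0],[0,0,-20],[0,0,-40],[0,0,-40]]' --rotation '[[0,0,0],[0,0,0],[0,0,0],[0,0,0],[0,0,0]]' --hand '[-1,-1,-1,-1,-1]' --squeeze 60

```text
t: 15.97
eef_pos: [0.5054, 0.3167, 0.0984]
tcp_rot: [-0.001, 0.582, 0.813, -0.001]
ft_force: [1.1, 0.8, -0.9]
gripper_width: 0.0423
grip_force: 61.5
```

play_rows --delta_pos '[[0,0,-40],[0,0,-40],[0,0,0],[0,0,0],[0,0,0]]' --rotation '[[0,0,0],[0,0,0],[0,0,0],[0,0,0],[0,0,0]]' --hand '[-1,-1,-1,-1,-1]'

```text
t: 16.38
eef_pos: [0.5064, 0.3169, 0.178]
tcp_rot: [-0.0, 0.582, 0.813, 0.001]
ft_force: [-0.0, 0.7, -1.6]
gripper_width: 0.042
grip_force: 61.5
```

```bash
cat >> o.py <<'E'
TR2=np.c_[-RB[:,0],RB[:,1],-RB[:,2]]
UP2=-.001
E
python3 - <<'E'
from o import *
G=goal(.09,UP2,-.0086,-.0005,TR2);plan(G,20)
T,_=pose();D=np.linalg.inv(T)@G;L=np.real(logm(D))
for f in(.25,.5,.75,1):print((T@expm(L*f))[:3,3].round(3))
E
```

```text
t 16.38 F [-0.   0.7 -1.6] w 0.042 q [-0.2   0.36 -0.54  1.59  0.19  1.25 -0.44]
total mm [-283.2 -121.4   32.8] rv [-0.265 -0.478 -0.993] n 20 row mm [ -9.68 -12.6    3.59] rot [-0.0132 -0.0239 -0.0497]
[0.47  0.246 0.161]
[0.454 0.168 0.148]
[0.458 0.087 0.142]
[0.483 0.01  0.145]
```

play_rows --delta_pos '[[-9.7,-12.6,3.6],[-9.7,-12.6,3.6],[-9.7,-12.6,3.6],[-9.7,-12.6,3.6],[-9.7,-12.6,3.6]]' --rotation '[[-0.0132,-0.0239,-0.0497],[-0.0132,-0.0239,-0.0497],[-0.0132,-0.0239,-0.0497],[-0.0132,-0.0239,-0.0497],[-0.0132,-0.0239,-0.0497]]' --hand '[-1,-1,-1,-1,-1]'

```text
t: 16.8
eef_pos: [0.4689, 0.2455, 0.1593]
tcp_rot: [0.067, 0.474, 0.878, -0.008]
ft_force: [0.4, 0.4, -0.9]
gripper_width: 0.0419
grip_force: 61.5
```

play_rows --delta_pos '[[-9.7,-12.6,3.6],[-9.7,-12.6,3.6],[-9.7,-12.6,3.6],[-9.7,-12.6,3.6],[-9.7,-12.6,3.6]]' --rotation '[[-0.0132,-0.0239,-0.0497],[-0.0132,-0.0239,-0.0497],[-0.0132,-0.0239,-0.0497],[-0.0132,-0.0239,-0.0497],[-0.0132,-0.0239,-0.0497]]' --hand '[-1,-1,-1,-1,-1]'

```text
t: 17.22
eef_pos: [0.4528, 0.1668, 0.1465]
tcp_rot: [0.133, 0.358, 0.924, -0.016]
ft_force: [-0.4, -0.3, -0.3]
gripper_width: 0.0421
grip_force: 61.5
```

play_rows --delta_pos '[[-9.7,-12.6,3.6],[-9.7,-12.6,3.6],[-9.7,-12.6,3.6],[-9.7,-12.6,3.6],[-9.7,-12.6,3.6]]' --rotation '[[-0.0132,-0.0239,-0.0497],[-0.0132,-0.0239,-0.0497],[-0.0132,-0.0239,-0.0497],[-0.0132,-0.0239,-0.0497],[-0.0132,-0.0239,-0.0497]]' --hand '[-1,-1,-1,-1,-1]'

```text
t: 17.63
eef_pos: [0.4576, 0.0859, 0.1405]
tcp_rot: [0.197, 0.235, 0.952, -0.023]
ft_force: [0.6, -1.1, -1.5]
gripper_width: 0.0422
grip_force: 61.5
```

Run:
```python
from o import *
G=goal(.09,UP2,-.0086,-.0005,TR2);plan(G,5)
```

```text
t 17.63 F [ 0.6 -1.1 -1.5] w 0.0422 q [-0.   -0.14 -0.47  2.23  0.32  0.79  0.41]
total mm [-55.5 -56.   15.6] rv [-0.067 -0.121 -0.245] n 5 row mm [ -9.82 -12.34   3.33] rot [-0.0134 -0.0242 -0.0489]
```

play_rows --delta_pos '[[-9.8,-12.3,3.4],[-9.8,-12.3,3.4],[-9.8,-12.3,3.4],[-9.8,-12.3,3.4],[-9.8,-12.3,3.4]]' --rotation '[[-0.0134,-0.0242,-0.0489],[-0.0134,-0.0242,-0.0489],[-0.0134,-0.0242,-0.0489],[-0.0134,-0.0242,-0.0489],[-0.0134,-0.0242,-0.0489]]' --hand '[-1,-1,-1,-1,-1]'

```text
t: 18.05
eef_pos: [0.4828, 0.01, 0.1443]
tcp_rot: [0.257, 0.109, 0.96, -0.029]
ft_force: [0.5, 0.3, -1.8]
gripper_width: 0.0422
grip_force: 61.5
```

Run:
```python
from o import *
rep(UP2,TR2);G=goal(.045,UP2,-.0086,-.0005,TR2);plan(G,4)
T,_=pose();d=cam('top');th=np.linspace(0,6.28,60)
x0,y0=273,180
im=cv2.resize(d['img'][y0:y0+48,x0:x0+48],None,fx=12,fy=12,interpolation=cv2.INTER_CUBIC)
for z,c in((.001-.002,(0,0,255)),(-.015,(0,200,0))):
  for r in(.0132,.022):
    P=np.c_[-.0072-r*np.cos(th),r*np.sin(th),0*th+z]; P=P[:, :]@T[:3,:3].T+T[:3,3]
    p=((proj(d,P)+.5-[x0,y0])*12).astype(int);cv2.polylines(im,[p.reshape(-1,1,2)],False,c,1)
cv2.imwrite('pics/hov2.png',im)
```

```text
bed mm [-8.91 -0.26 89.62] Fbed [-0.5  0.4 -1.8] Mbed [-0.02  0.67  0.06] ang [-0.  0.  0.] w 0.0422 t 18.05 q [ 0.03 -0.22 -0.3   2.33  0.33  0.58  0.84]
t 18.05 F [ 0.5  0.3 -1.8] w 0.0422 q [ 0.03 -0.22 -0.3   2.33  0.33  0.58  0.84]
total mm [-0.3 -0.2 44.6] rv [ 0. -0. -0.] n 4 row mm [-0.08 -0.06 11.15] rot [ 0.     -0.0001 -0.0001]
```

View pics/hov2.png

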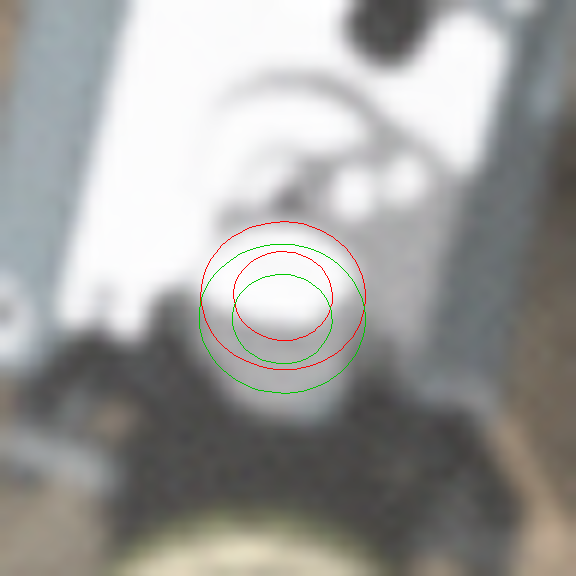

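The cam's rim reaches about (285,228), where the underside ring predicts it. I'm descending.

play_rows --delta_pos '[[-0.1,0,12],[-0.1,0,12],[0,0,12],[0,0,12],[0,0,8]]' --rotation '[[0,0,0],[0,0,0],[0,0,0],[0,0,0],[0,0,0]]' --hand '[-1,-1,-1,-1,-1]'

```text
t: 18.52
eef_pos: [0.5102, 0.0046, 0.095]
tcp_rot: [0.256, 0.11, 0.96, -0.029]
ft_force: [-2.7, 0.2, -1.8]
gripper_width: 0.0421
grip_force: 62.3
```

play_rows --delta_pos '[[0,0,2],[0,0,2],[0,0,2],[0,0,1.5],[0,0,0]]' --rotation '[[0,0,0],[0,0,0],[0,0,0],[0,0,0],[0,0,0]]' --hand '[-1,-1,-1,-1,-1]'

```text
t: 18.93
eef_pos: [0.513, 0.0038, 0.0898]
tcp_rot: [0.256, 0.11, 0.96, -0.029]
ft_force: [-12.6, 1.6, 3.9]
gripper_width: 0.042
grip_force: 63.3
```

Run:
```python
from o import *
rep(UP2,TR2)
```

```text
bed mm [-9.52  0.49 27.04] Fbed [-9.  -1.2  9.7] Mbed [-0.21  2.43  0.01] ang [0.001 0.003 0.003] w 0.042 t 18.93 q [ 0.08 -0.04 -0.32  2.32  0.52  0.44  0.67]
```

play_rows --delta_pos '[[0,0,-1],[1.5,-0.5,0],[0,0,1],[0,0,1],[0,0,0]]' --rotation '[[0,0,0],[0,0,0],[0,0,0],[0,0,0],[0,0,0]]' --hand '[-1,-1,-1,-1,-1]'

```text
t: 19.35
eef_pos: [0.5132, 0.0037, 0.0895]
tcp_rot: [0.257, 0.11, 0.96, -0.029]
ft_force: [-19.8, 2.1, 12.7]
gripper_width: 0.0423
grip_force: 64.5
```

Run:
```python
from o import *
rep(UP2,TR2)
```

```text
bed mm [-9.49  0.38 26.67] Fbed [-10.8  -2.4  20.9] Mbed [-0.39  2.78  0.06] ang [0.001 0.    0.003] w 0.0423 t 19.35 q [ 0.08 -0.04 -0.33  2.32  0.53  0.44  0.66]
```

play_rows --delta_pos '[[0,0,-2],[1,0,0],[1,0,0],[0,0,1],[0,0,1]]' --rotation '[[0,0,0],[0,0,0],[0,0,0],[0,0,0],[0,0,0]]' --hand '[-1,-1,-1,-1,-1]'

```text
t: 19.77
eef_pos: [0.5132, 0.0043, 0.0896]
tcp_rot: [0.259, 0.11, 0.959, -0.028]
ft_force: [-20.6, 2.7, 20.3]
gripper_width: 0.0422
grip_force: 65.1
```

Run:
```python
from o import *
rep(UP2,TR2)
```

```text
bed mm [-9.54  0.98 26.81] Fbed [-7.8 -2.  27.9] Mbed [-0.46  2.11  0.01] ang [-0.001 -0.003  0.003] w 0.0422 t 19.77 q [ 0.08 -0.04 -0.33  2.33  0.53  0.44  0.65]
```

play_rows --delta_pos '[[0,0,-3],[0,0,-3],[0,0,-2],[0,0,0],[0,0,0]]' --rotation '[[0,0,0],[0,0,0],[0,0,0],[0,0,0],[0,0,0]]' --hand '[-1,-1,-1,-1,-1]'

```text
t: 20.18
eef_pos: [0.5091, 0.005, 0.0962]
tcp_rot: [0.258, 0.11, 0.959, -0.028]
ft_force: [0.2, -0.3, -1.6]
gripper_width: 0.042
grip_force: 62.2
```

Run:
```python
from o import *
rep(UP2,TR2)
```

```text
bed mm [-9.79  0.81 34.62] Fbed [-0.6 -0.2 -1.5] Mbed [-0.03  0.74 -0.01] ang [-0.001 -0.002  0.004] w 0.042 t 20.18 q [ 0.08 -0.07 -0.33  2.33  0.5   0.45  0.68]
```

play_rows --delta_pos '[[1,-0.7,0],[1,-0.6,0],[0,0,0],[0,0,0],[0,0,0]]' --rotation '[[0,0,0],[0,0,0],[0,0,0],[0,0,0],[0,0,0]]' --hand '[-1,-1,-1,-1,-1]'

```text
t: 20.6
eef_pos: [0.5069, 0.0041, 0.0949]
tcp_rot: [0.258, 0.11, 0.959, -0.028]
ft_force: [0.5, -0.1, -1.7]
gripper_width: 0.042
grip_force: 62.2
```

Run:
```python
from o import *
rep(UP2,TR2)
```

```text
bed mm [-12.14  -0.56  34.42] Fbed [-0.4  0.1 -1.7] Mbed [0.   0.66 0.04] ang [-0.001 -0.002  0.003] w 0.042 t 20.6 q [ 0.08 -0.07 -0.33  2.33  0.5   0.45  0.68]
```

play_rows --delta_pos '[[0,0,2.5],[0,0,2.5],[0,0,2.5],[0,0,2],[0,0,0]]' --rotation '[[0,0,0],[0,0,0],[0,0,0],[0,0,0],[0,0,0]]' --hand '[-1,-1,-1,-1,-1]'

```text
t: 21.02
eef_pos: [0.5114, 0.003, 0.0861]
tcp_rot: [0.258, 0.11, 0.96, -0.028]
ft_force: [-1.3, 0.1, -0.8]
gripper_width: 0.0421
grip_force: 62.2
```

Run:
```python
from o import *
rep(UP2,TR2)
```

```text
bed mm [-12.53  -0.7   24.48] Fbed [-1.5 -0.2 -0.1] Mbed [ 0.04  0.68 -0.03] ang [-0.001 -0.001  0.003] w 0.0421 t 21.02 q [ 0.08 -0.04 -0.33  2.33  0.54  0.43  0.65]
```

Entering now. Continuing down.

play_rows --delta_pos '[[0,0,1.5],[0,0,1],[0,0,1],[0,0,0],[0,0,0]]' --rotation '[[0,0,0],[0,0,0],[0,0,0],[0,0,0],[0,0,0]]' --hand '[-1,-1,-1,-1,-1]'

```text
t: 21.43
eef_pos: [0.5131, 0.0027, 0.0834]
tcp_rot: [0.258, 0.11, 0.959, -0.028]
ft_force: [-1.7, -0.6, -2.5]
gripper_width: 0.0425
grip_force: 62.1
```

Run:
```python
from o import *
rep(UP2,TR2)
```

```text
bed mm [-12.42  -0.63  21.35] Fbed [-2.6 -0.9 -1.4] Mbed [ 0.07  1.08 -0.  ] ang [-0.001 -0.001  0.003] w 0.0425 t 21.43 q [ 0.08 -0.03 -0.33  2.33  0.56  0.42  0.64]
```

play_rows --delta_pos '[[0,0,1.5],[0,0,1.5],[0,0,1],[0,0,1],[0,0,0]]' --rotation '[[0,0,0],[0,0,0],[0,0,0],[0,0,0],[0,0,0]]' --hand '[-1,-1,-1,-1,-1]'

```text
t: 21.85
eef_pos: [0.515, 0.0022, 0.0801]
tcp_rot: [0.258, 0.11, 0.959, -0.029]
ft_force: [-36.6, 4.1, 33.8]
gripper_width: 0.042
grip_force: 67.4
```

Run:
```python
from o import *
rep(UP2,TR2)
```

```text
bed mm [-12.37  -0.63  17.48] Fbed [-14.8  -4.2  47.5] Mbed [-0.98  3.35 -0.05] ang [ 0.001 -0.002  0.003] w 0.042 t 21.85 q [ 0.09 -0.02 -0.33  2.33  0.58  0.42  0.61]
```

play_rows --delta_pos '[[0,0,-1.5],[0,0,0],[0,0,0],[0,0,0],[0,0,0]]' --rotation '[[0,0,0],[0,0,0],[0,0,0],[0,0,0],[0,0,0]]' --hand '[-1,0.6,0.6,0.6,0.6]'

```text
t: 22.27
eef_pos: [0.5154, 0.0023, 0.0809]
tcp_rot: [0.258, 0.11, 0.959, -0.028]
ft_force: [-0.6, 0.1, 1.2]
gripper_width: 0.0683
grip_force: 0.0
```

play_rows --delta_pos '[[0,0,-10],[0,0,-25],[0,0,-25],[0,0,-25],[0,0,-20]]' --rotation '[[0,0,0],[0,0,0],[0,0,0],[0,0,0],[0,0,0]]' --hand '[0.6,0.6,0.6,0.6,0.6]'

```text
t: 22.68
eef_pos: [0.4633, 0.0144, 0.1731]
tcp_rot: [0.259, 0.11, 0.959, -0.028]
ft_force: [-0.1, 0.8, 0.7]
gripper_width: 0.0682
grip_force: 0.0
```

```bash
cat >> o.py <<'E'
H=BO+RB@np.array([.081,0,.0345]);YB=RB[:,1];HX=np.array([np.cos(YAW),np.sin(YAW),0])
def leafg(q,r,clear=0):
    a=q-np.pi/6;e=-np.cos(a)*HX+[0,0,np.sin(a)];n=np.sin(a)*HX+[0,0,np.cos(a)]
    return TT(H+r*e+(.0045+.011*abs(np.sin(a))+clear)*n,down(YAW+np.pi/2))
E
python3 - <<'E'
from o import *
rep(UP2,TR2)
G=leafg(1.835,.100,.022);print(G[:3,3],'H',H)
A=G.copy();A[2,3]=.42;T,_=pose()
plan(TT([.47,.01,.42],G[:3,:3]),8)
plan(A,4,TT([.47,.01,.42],G[:3,:3]));plan(G,5,A)
# check parts
t=cam('top');s=cam('side')
out=[cv2.resize(d['img'][y0:y0+66,x0:x0+66],None,fx=6,fy=6,interpolation=cv2.INTER_CUBIC) for d,x0,y0 in((t,263,157),(s,246,160))]
cv2.imwrite('pics/home.png',np.hstack(out))
E
```

```text
bed mm [-11.87  -0.33 124.58] Fbed [0.1 0.7 0.8] Mbed [0.   0.51 0.02] ang [-0.002 -0.003  0.004] w 0.0682 t 22.68 q [ 0.03 -0.32 -0.3   2.34  0.25  0.66  0.9 ]
[ 0.59514469 -0.01549562  0.24855661] H [ 0.58516297 -0.0132095   0.14237788]
t 22.68 F [-0.1  0.8  0.7] w 0.0682 q [ 0.03 -0.32 -0.3   2.34  0.25  0.66  0.9 ]
total mm [-130.6   -1.9 -209.7] rv [ 0.003  0.526 -0.003] n 8 row mm [-10.02  -0.29 -29.58] rot [ 0.0003  0.0658 -0.0004]
total mm [-127.7    3.1    0. ] rv [ 0.  0. -0.] n 4 row mm [-31.92   0.77   0.  ] rot [ 0.  0. -0.]
total mm [  0.    0.  171.4] rv [ 0.  0. -0.] n 5 row mm [ 0.    0.   34.29] rot [ 0.  0. -0.]
```

View pics/home.png

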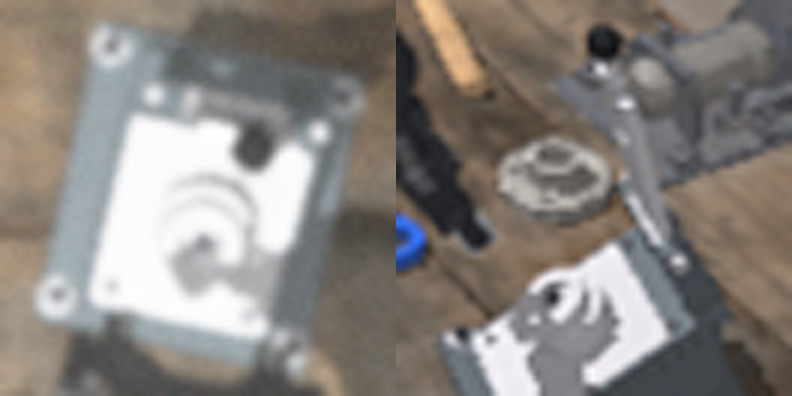

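The cam lies on the collar with the stud tip in its bore, at about (205,243) in the top crop. The leaf is still up. I'll shut the fingers and go behind the leaf.

play_rows --delta_pos '[[-10,0,-29],[-10,0,-29],[-10,0,-29],[-10,0,-29],[-10,0,-29]]' --rotation '[[0,0.066,0],[0,0.066,0],[0,0.066,0],[0,0.066,0],[0,0.066,0]]' --hand '[-1,-1,-1,-1,-1]'

```text
t: 23.2
eef_pos: [0.4545, 0.0154, 0.3251]
tcp_rot: [0.096, 0.113, 0.989, -0.01]
ft_force: [0.7, 0.2, 1.0]
gripper_width: 0.0076
grip_force: 0.0
```

play_rows --delta_pos '[[-10,0,-29],[-10,0,-29],[-10,0,-29],[0,0,0],[0,0,0]]' --rotation '[[0,0.066,0],[0,0.066,0],[0,0.066,0],[0,0,0],[0,0,0]]' --hand '[-1,-1,-1,-1,-1]'

```text
t: 23.62
eef_pos: [0.4745, 0.0107, 0.4132]
tcp_rot: [-0.001, 0.114, 0.993, 0.001]
ft_force: [0.0, -0.4, 0.6]
gripper_width: 0.0002
grip_force: 0.0
```

Run:
```python
from o import *
G=leafg(1.835,.100,.022);A=G.copy();A[2,3]=.42;plan(A,5)
```

```text
t 23.62 F [ 0.  -0.4  0.6] w 0.0002 q [-0.01 -0.03 -0.1   1.5  -0.01  1.67  1.23]
total mm [-123.4    1.9   -7.1] rv [ 0.002 -0.003 -0.004] n 5 row mm [-24.69   0.35  -1.39] rot [ 0.0004 -0.0005 -0.0009]
```

play_rows --delta_pos '[[-25,0.4,-1.4],[-25,0.4,-1.4],[-25,0.4,-1.4],[-25,0.4,-1.4],[-25,0.4,-1.4]]' --rotation '[[0,0,0],[0,0,0],[0,0,0],[0,0,0],[0,0,0]]' --hand '[-1,-1,-1,-1,-1]'

```text
t: 24.03
eef_pos: [0.5954, -0.0153, 0.4188]
tcp_rot: [-0.002, 0.114, 0.994, 0.001]
ft_force: [0.6, 0.9, 0.7]
gripper_width: 0.0002
grip_force: 0.0
```

play_rows --delta_pos '[[0,0,0],[0,0,35],[0,0,35],[0,0,35],[0,0,35]]' --rotation '[[0,0,0],[0,0,0],[0,0,0],[0,0,0],[0,0,0]]' --hand '[-1,-1,-1,-1,-1]'

```text
t: 24.45
eef_pos: [0.5932, -0.0145, 0.2776]
tcp_rot: [-0.001, 0.114, 0.994, 0.001]
ft_force: [0.3, 0.6, -0.2]
gripper_width: 0.0001
grip_force: 0.0
```

Run:
```python
from o import *
G=leafg(1.835,.100,.022);plan(G,2)
Q=np.linspace(1.835,0,21);P=[leafg(q,.100+.004*0,0 if i else .022) for i,q in enumerate(Q)]
for i in range(20):
    D=np.linalg.inv(P[i])@P[i+1];print(round(Q[i+1],2),(D[:3,3]*1e3).round(1),P[i+1][:3,3].round(3))
```

```text
t 24.45 F [ 0.3  0.6 -0.2] w 0.0001 q [ 0.01  0.25 -0.08  1.47  0.02  1.43  1.28]
total mm [-2.2 -0.6 29. ] rv [ 0.002 -0.003 -0.003] n 2 row mm [-1.09 -0.27 14.51] rot [ 0.0008 -0.0015 -0.0013]
1.74 [30.7 -0.   7.2] [ 0.565 -0.009  0.241]
1.65 [9.3 0.  2.5] [ 0.556 -0.007  0.239]
1.56 [9.1 0.  3.4] [ 0.547 -0.005  0.236]
1.47 [ 8.8 -0.   4.3] [ 0.539 -0.003  0.231]
1.38 [8.4 0.  5.2] [ 0.53  -0.001  0.226]
1.28 [7.9 0.  6. ] [0.523 0.001 0.22 ]
1.19 [7.3 0.  6.8] [0.516 0.003 0.213]
1.1 [6.6 0.  7.5] [0.509 0.004 0.206]
1.01 [5.9 0.  8.2] [0.503 0.006 0.198]
0.92 [ 5.1 -0.   8.8] [0.498 0.007 0.189]
0.83 [4.2 0.  9.3] [0.494 0.008 0.18 ]
0.73 [ 3.2 -0.   9.6] [0.491 0.008 0.17 ]
0.64 [2.2 0.  9.9] [0.489 0.009 0.16 ]
0.55 [ 1.2 -0.  10.1] [0.488 0.009 0.15 ]
0.46 [ 0.3 -0.   8.8] [0.488 0.009 0.141]
0.37 [-0.4 -0.   8.2] [0.488 0.009 0.133]
0.28 [-1.   0.   8.1] [0.489 0.009 0.125]
0.18 [-1.7 -0.   8.1] [0.491 0.008 0.117]
0.09 [-2.4  0.   7.9] [0.493 0.008 0.109]
0.0 [-3.  -0.   7.8] [0.496 0.007 0.101]
```

play_rows --delta_pos '[[-1,-0.3,14.5],[-1,-0.3,14.5],[10,0,2.4],[10,0,2.4],[10.7,0,2.4]]' --rotation '[[0,0,0],[0,0,0],[0,0,0],[0,0,0],[0,0,0]]' --hand '[-1,-1,-1,-1,-1]'

```text
t: 24.87
eef_pos: [0.5652, -0.0086, 0.2428]
tcp_rot: [-0.001, 0.114, 0.994, 0.001]
ft_force: [2.6, -1.1, 2.9]
gripper_width: -0.0001
grip_force: 1.3
```

play_rows --delta_pos '[[9.3,0,2.5],[9.1,0,3.4],[8.8,0,4.3],[8.4,0,5.2],[7.9,0,6]]' --rotation '[[0,0,0],[0,0,0],[0,0,0],[0,0,0],[0,0,0]]' --hand '[-1,-1,-1,-1,-1]'

```text
t: 25.28
eef_pos: [0.5225, 0.0014, 0.2228]
tcp_rot: [-0.001, 0.114, 0.994, 0.001]
ft_force: [-2.7, 0.8, 8.1]
gripper_width: -0.0002
grip_force: 3.8
```

```bash
cat > k.py <<'E'
from o import *
def knob():  # dark ball in both views, near predicted arc
    qs=np.linspace(0,2,41);res=[]
    ds=[cam('top'),cam('side')];best=[]
    for d in ds:
        g=cv2.GaussianBlur(d['img'],(0,0),1.2).mean(2);P=np.array([H+RB@(.151*np.array([-np.cos(q),0,np.sin(q)])) for q in qs]);p=proj(d,P)
        best.append([round(float(g[int(round(v)),int(round(u))])) for u,v in p])
    b=np.array(best);print('top',b[0].tolist());print('side',b[1].tolist())
E
python3 - <<'E'
from o import *
plan(leafg(1.28,.1),1)
from k import *
knob()
E
```

```text
t 25.28 F [-2.7  0.8  8.1] w -0.0002 q [ 0.    0.12 -0.1   1.74  0.01  1.29  1.25]
total mm [ 0.1 -0.3  3. ] rv [ 0.002 -0.002 -0.003] n 1 row mm [ 0.12 -0.25  2.98] rot [ 0.0018 -0.0018 -0.0025]
top [146, 141, 139, 139, 137, 135, 135, 132, 132, 132, 132, 130, 130, 133, 133, 132, 133, 135, 140, 147, 157, 167, 191, 195, 159, 147, 156, 165, 189, 196, 219, 220, 231, 225, 222, 222, 223, 228, 229, 230, 233]
side [133, 124, 123, 112, 108, 103, 105, 109, 105, 100, 91, 87, 89, 97, 108, 108, 106, 105, 105, 98, 96, 98, 89, 66, 45, 36, 40, 72, 82, 99, 95, 56, 40, 47, 50, 84, 98, 116, 124, 109, 99]
```

Side view: the knob is at q≈1.27, so the leaf is following (force 8 N). Continuing the sweep.

play_rows --delta_pos '[[7.3,0,6.8],[6.6,0,7.5],[5.9,0,8.2],[5.1,0,8.8],[4.2,0,9.3]]' --rotation '[[0,0,0],[0,0,0],[0,0,0],[0,0,0],[0,0,0]]' --hand '[-1,-1,-1,-1,-1]'

```text
t: 25.8
eef_pos: [0.4941, 0.0082, 0.1815]
tcp_rot: [-0.001, 0.113, 0.994, 0.001]
ft_force: [-1.6, 1.1, 3.0]
gripper_width: -0.0004
grip_force: 1.3
```

play_rows --delta_pos '[[3.2,0,9.6],[2.2,0,9.9],[1.2,0,10.1],[0.3,0,8.8],[-0.4,0,8.2]]' --rotation '[[0,0,0],[0,0,0],[0,0,0],[0,0,0],[0,0,0]]' --hand '[-1,-1,-1,-1,-1]'

```text
t: 26.22
eef_pos: [0.4888, 0.0096, 0.1348]
tcp_rot: [-0.001, 0.114, 0.994, 0.001]
ft_force: [-1.8, 0.4, 0.9]
gripper_width: -0.0
grip_force: 0.8
```

Run:
```python
from k import *
plan(leafg(.05,.1),4);knob()
```

```text
t 26.22 F [-1.8  0.4  0.9] w -0.0 q [-0.    0.12 -0.11  1.93  0.01  1.1   1.22]
total mm [-5.8 -0.7 29.6] rv [ 0.002 -0.003 -0.003] n 4 row mm [-1.44 -0.18  7.4 ] rot [ 0.0006 -0.0008 -0.0006]
top [171, 167, 160, 160, 152, 145, 145, 140, 140, 140, 140, 164, 164, 170, 170, 197, 202, 205, 229, 229, 241, 240, 234, 231, 226, 226, 228, 227, 222, 226, 240, 243, 245, 240, 235, 223, 208, 185, 202, 213, 138]
side [133, 124, 120, 100, 70, 41, 48, 57, 89, 95, 91, 87, 89, 97, 108, 108, 106, 105, 105, 98, 96, 95, 75, 53, 42, 40, 40, 40, 40, 40, 40, 41, 41, 51, 74, 117, 126, 126, 124, 109, 99]
```

play_rows --delta_pos '[[-1.4,0,7.4],[-1.4,0,7.4],[-1.4,0,7.4],[-1.4,0,5],[0,0,0]]' --rotation '[[0,0,0],[0,0,0],[0,0,0],[0,0,0],[0,0,0]]' --hand '[-1,-1,-1,-1,-1]'

```text
t: 26.73
eef_pos: [0.4942, 0.0083, 0.1077]
tcp_rot: [-0.002, 0.114, 0.994, 0.001]
ft_force: [-0.2, -0.3, -0.2]
gripper_width: -0.0004
grip_force: 0.0
```

Run:
```python
from k import *
plan(leafg(.0,.1),4);knob()
```

```text
t 26.73 F [-0.2 -0.3 -0.2] w -0.0004 q [-0.    0.17 -0.11  1.94  0.02  1.04  1.22]
total mm [-1.9 -0.7  6.7] rv [ 0.002 -0.004 -0.003] n 4 row mm [-0.47 -0.17  1.67] rot [ 0.0005 -0.0009 -0.0007]
top [161, 156, 152, 152, 150, 151, 151, 153, 153, 153, 153, 173, 173, 173, 173, 199, 200, 203, 228, 231, 242, 243, 239, 238, 235, 232, 233, 232, 234, 223, 230, 241, 247, 244, 239, 230, 219, 191, 177, 184, 131]
side [51, 55, 72, 90, 103, 103, 105, 109, 105, 100, 91, 87, 89, 97, 108, 107, 106, 105, 105, 98, 96, 97, 77, 49, 43, 42, 40, 55, 84, 108, 93, 91, 94, 92, 98, 98, 116, 125, 124, 110, 99]
```

play_rows --delta_pos '[[0,0,2],[0,0,2],[0,0,2],[0,0,1],[0,0,0]]' --rotation '[[0,0,0],[0,0,0],[0,0,0],[0,0,0],[0,0,0]]' --hand '[-1,-1,-1,-1,-1]'

```text
t: 27.25
eef_pos: [0.4952, 0.0084, 0.1043]
tcp_rot: [-0.0, 0.114, 0.994, 0.001]
ft_force: [-8.0, -1.5, 25.3]
gripper_width: -0.0002
grip_force: 12.8
```

play_rows --delta_pos '[[0,0,1],[0,0,0],[0,0,0],[0,0,0],[0,0,0]]' --rotation '[[0,0,0],[0,0,0],[0,0,0],[0,0,0],[0,0,0]]' --hand '[-1,-1,-1,-1,-1]'

```text
t: 27.67
eef_pos: [0.4953, 0.0084, 0.1043]
tcp_rot: [0.0, 0.114, 0.994, 0.001]
ft_force: [-13.9, -2.4, 35.5]
gripper_width: -0.0001
grip_force: 17.9
```

Run:
```python
from k import *
T,st=pose();print(st['ft_force'],T[:3,3])
# sub-pixel knob in the side view near q=0
d=cam('side');p=proj(d,H+RB@np.array([-.151,0,0]))[0];x,y=p.round().astype(int)
g=d['img'].mean(2)[y-8:y+9,x-8:x+9];Y,X=np.mgrid[y-8:y+9,x-8:x+9];w=np.clip(60-g,0,None);k=np.array([(w*X).sum(),(w*Y).sum()])/w.sum();print('pred',p,'seen',k,w.sum())
for q in(0,.05,.1):print(q,proj(d,H+RB@(.151*np.array([-np.cos(q),0,np.sin(q)])))[0])
print('open pred',proj(d,H+RB@(.151*np.array([-np.cos(1.835),0,np.sin(1.835)])))[0],'seen 280.3 166.9'); print(g.astype(int))
```

```text
[-13.88558614  -2.3970604   35.52246316] [0.49527568 0.00837836 0.10428089]
pred [257.0392576  217.57852238] seen [256.52496715 218.27529566] 507.3333333333333
0 [257.0392576  217.57852238]
0.05 [256.13708364 216.48717776]
0.1 [255.31126689 215.33791884]
open pred [280.37653318 166.47700233] seen 280.3 166.9
[[100 102 105 106 104 102 105 109 104  91  75  74 175 239 241 237 201]
 [ 99 101 102  99  97  99 104 109 112 114  98  65 105 205 241 240 225]
 [ 98 100 100  97  97 102 107 111 113 113 113  89  68 189 241 237 242]
 [100 101 102 105 107 107 110 110 107 107 105 106 155 223 238 238 239]
 [103 102 100 105 110 113 108  87  83 108 121 163 231 236 224 233 236]
 [105 105 103 107 114 127 106  43  42 158 210 227 226 171 178 219 235]
 [104 112 115 113 114 123 100  45  26 188 244 195 140 162 217 229 226]
 [109 113 114 105  91  69  56  64  32  66 118 166 188 222 244 237 201]
 [109 106 110 106  86  53  30  35  31  16  93 210 247 243 240 240 231]
 [108 105 107 107  90  52  25  28  26  14 105 215 245 239 238 238 239]
 [105 102 100  98  96  74  36  24  29  43 110 204 239 239 238 236 238]
 [106 102  99  99  99  88  78  78  80  94 107 162 227 239 237 238 240]
 [105 106 106 103 102  93 102 120 120 118 109 138 217 241 240 240 242]
 [107 110 112 105 100  96  84 100 120 116 114 113 188 242 244 243 235]
 [109 113 114 108 103 103  90  96 118 116 115 108 135 199 228 225 183]
 [112 115 121 116 107 106 101  94 107 120 116 115  94  91 120 123 152]
 [114 119 122 122 115 108 106  94 100 120 117 117 108  91 108 126 202]]
```

The leaf is hard down: it didn't move with 10 N more, and the knob is seen at q≈0. Backing off.

play_rows --delta_pos '[[0,0,-5],[0,0,-25],[0,0,-35],[0,0,-35],[0,0,-35]]' --rotation '[[0,0,0],[0,0,0],[0,0,0],[0,0,0],[0,0,0]]' --hand '[-1,-1,-1,-1,-1]'

```text
t: 28.13
eef_pos: [0.4939, 0.0081, 0.2372]
tcp_rot: [-0.002, 0.114, 0.994, 0.001]
ft_force: [1.5, 0.6, -0.0]
gripper_width: -0.0002
grip_force: 0.0
```

play_rows --delta_pos '[[0,0,0],[0,0,0],[0,0,0],[0,0,0],[0,0,0]]' --rotation '[[0,0,0],[0,0,0],[0,0,0],[0,0,0],[0,0,0]]' --hand '[-1,-1,-1,-1,-1]'

```text
t: 28.55
eef_pos: [0.4939, 0.008, 0.2345]
tcp_rot: [-0.002, 0.114, 0.994, 0.001]
ft_force: [-0.1, -0.2, 0.2]
gripper_width: 0.0001
grip_force: 0.0
```

Run:
```python
from k import *
d=cam('side');p=proj(d,H+RB@np.array([-.151,0,0]))[0];x,y=p.round().astype(int)
g=d['img'].mean(2)[y-2:y+6,x-5:x+5];Y,X=np.mgrid[y-2:y+6,x-5:x+5];w=np.clip(60-g,0,None);k=np.array([(w*X).sum(),(w*Y).sum()])/w.sum();print('pred',p,'seen',k)
print(ctrl.close_job())
```

```text
pred [257.0392576  217.57852238] seen [256.52734923 218.50350631]
the job is handed in; nothing more can be done
None
```

The job is handed in at about 29 s: by force and camera checks the collar and cam are home on the post, the leaf is shut and everything is released, though the hand-in returned no verdict.

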